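# Run the sample jars through the food analyser

## Task

Run the waiting food samples: slide the analyser's light shield fully back, stand every glass jar that waits on the bench upright in a well of its own, slide the shield fully shut and press the red START button fully down and let it go. Then slide the shield fully back again, stand all the jars upright in the blue finished tray, and leave the shield fully shut. The jars are thin glass, so handle them gently: they break above a grip of 40 N (each finger); press START only while the shield is shut, and leave everything else on the bench where it is.

Things in the scene. Friction and masses are not known exactly. Their poses are not given: they have to be found in the camera images.
- jar_red: thin-glass sample jar with a coloured cap (red): upright cylinder 44 mm in diameter and 42 mm tall with its cap, about 80 g; origin at the centre of its underside, z up through the cap; two or three of four are present. The glass breaks above a grip of 40 N a finger (80 N for both fingers together); 20 to 30 N holds it well
- jar_yellow: thin-glass sample jar with a coloured cap (yellow): upright cylinder 44 mm in diameter and 42 mm tall with its cap, about 80 g; origin at the centre of its underside, z up through the cap; two or three of four are present. The glass breaks above a grip of 40 N a finger (80 N for both fingers together); 20 to 30 N holds it well
- jar_white: thin-glass sample jar with a coloured cap (white): upright cylinder 44 mm in diameter and 42 mm tall with its cap, about 80 g; origin at the centre of its underside, z up through the cap; two or three of four are present. The glass breaks above a grip of 40 N a finger (80 N for both fingers together); 20 to 30 N holds it well
- jar_orange: thin-glass sample jar with a coloured cap (orange): upright cylinder 44 mm in diameter and 42 mm tall with its cap, about 80 g; origin at the centre of its underside, z up through the cap; two or three of four are present. The glass breaks above a grip of 40 N a finger (80 N for both fingers together); 20 to 30 N holds it well
- analyser: white bench analyser, fixed: housing 270 (x) x 280 mm (y), top 40 mm above the bench. Its front, with screen and start button, faces -x of its frame, towards the robot; origin on the bench; the housing reaches from 150 mm in front of the origin to 120 mm behind it, and 140 mm to each side
- well_0 (a point): centre of the floor of the right-hand well (-y side of the analyser), 40 mm above the bench: a square pocket 54 x 54 mm with a black floor and a blue border 8 mm high. The three wells stand in a row along the analyser's y, 76 mm apart, with 22 mm wide borders between them
- well_1 (a point): the same for the middle well
- well_2 (a point): the same for the left-hand well (+y side)
- shield (a joint): travel of the light shield, m: 0 fully shut (over the wells), 0.095 fully back (end stop, +x of the analyser, wells free); it stays where it is left, about 2.5 N of friction; it can be pinched by its fin and drawn along. It starts part way
- shield_fin (a point): centre of the top edge of the black grip fin on the light shield: fin 12 mm thick (along the analyser's x, the sliding direction), 60 mm wide (y), 28 mm tall; its top is 126 mm and the shield's flat top 98 mm above the bench. The blue-grey shield is 80 mm (x) by 244 mm (y), with the fin at its middle; shut, the fin stands over the row of wells; a jar in a well passes under it with 12 mm to spare
- start (a joint): travel of the start button, m: 0 up, 0.006 fully down; spring, about 5 N when fully down
- start_top (a point): centre of the top of the red START button, 28 mm in diameter, on the front right of the analyser, 62 mm above the bench when up; it is pressed straight down
- sample_mat: thin green mat, 180 x 180 x 3 mm, fixed, on which the jars wait; origin at the centre of its underside. Mat and tray lie on either side of the analyser, either way round
- done_tray: blue finished tray, fixed: 210 (its x) x 130 mm (its y), walls 3 mm thick, rim 11 mm and inner floor 3 mm above the bench; origin at the centre of its underside
- pipette: white and green pipette lying on the bench, 230 mm long; bystander
- vial_a: small vial with red cap, 22 x 36 mm; bystander
- vial_b: small vial with blue cap, 22 x 36 mm; bystander
- beaker: glass beaker, 72 mm wide, 85 mm tall; bystander
- tip_box: clear tip box with orange lid, 80 x 120 x 57 mm; bystander
- marker: blue marker pen lying on the bench, 130 x 12 mm; bystander
Mind the look-alikes: they are no part of the job. What is shaped like the jar_white but turquoise is not meant. What is shaped like the jar_yellow but turquoise is not meant.

How it is judged:
On the way, in this order (a step that is already met when the one before it is completed fails the run):
1. every jar present stands upright in a well of its own ((horizontal distance between jar_red and well_0 below 0.01 m or horizontal distance between jar_red and well_1 below 0.01 m or horizontal distance between jar_red and well_2 below 0.01 m) and z of each of jar_red, jar_yellow, jar_white, jar_orange in the frame of analyser below 0.044 m and angle between each of jar_red, jar_yellow, jar_white, jar_orange's own z axis and vertical below 0.12 rad and (horizontal distance between jar_yellow and well_0 below 0.01 m or horizontal distance between jar_yellow and well_1 below 0.01 m or horizontal distance between jar_yellow and well_2 below 0.01 m) and (horizontal distance between jar_white and well_0 below 0.01 m or horizontal distance between jar_white and well_1 below 0.01 m or horizontal distance between jar_white and well_2 below 0.01 m) and (horizontal distance between jar_orange and well_0 below 0.01 m or horizontal distance between jar_orange and well_1 below 0.01 m or horizontal distance between jar_orange and well_2 below 0.01 m)), for 0.2 s.
2. the shield is fully shut (within 5 mm) over the loaded jars (all of step 1 and value of joint shield below 0.005 m), for 0.2 s.
3. START is pressed fully down with the shield shut (value of joint start above 0.005 m and value of joint shield below 0.005 m), for 0.05 s.
4. START is let go and the shield is fully back (within 7 mm) (value of joint start below 0.001 m and value of joint shield above 0.088 m), for 0.2 s.
At the end, for the whole second after the job is handed in: every jar present stands upright (within 0.12 rad) and still on the floor of the blue finished tray; the shield is fully shut (within 5 mm) and START is up (x of jar_red in the frame of done_tray between -0.086 and 0.086 m and y of jar_red in the frame of done_tray between -0.046 and 0.046 m and z of each of jar_red, jar_yellow, jar_white, jar_orange in the frame of done_tray below 0.007 m and angle between each of jar_red, jar_yellow, jar_white, jar_orange's own z axis and vertical below 0.12 rad and linear speed of each of jar_red, jar_yellow, jar_white, jar_orange below 0.02 m/s and x of jar_yellow in the frame of done_tray between -0.086 and 0.086 m and y of jar_yellow in the frame of done_tray between -0.046 and 0.046 m and x of jar_white in the frame of done_tray between -0.086 and 0.086 m and y of jar_white in the frame of done_tray between -0.046 and 0.046 m and x of jar_orange in the frame of done_tray between -0.086 and 0.086 m and y of jar_orange in the frame of done_tray between -0.046 and 0.046 m and value of joint shield below 0.005 m and value of joint start below 0.001 m); the robot touches nothing.
It fails at once if the fingers together press on a jar with more than 80 N (a grip of 40 N) (contact force between the fingers and jar_red above 80 N or contact force between the fingers and jar_yellow above 80 N or contact force between the fingers and jar_white above 80 N or contact force between the fingers and jar_orange above 80 N).
It fails at once if START is pressed while the shield is not shut (value of joint start above 0.003 m and value of joint shield above 0.012 m).
It fails at once if another thing on the bench is moved by more than 40 mm (distance of any of pipette, vial_a, vial_b, beaker, tip_box, marker from where it was at the start of the episode above 0.04 m).
Of jar_red, jar_yellow, jar_white, jar_orange only 2 to 3 are there at a start; the rules pass over those that are not, and their reading is None.
At some moment in a run one of jar_red, jar_yellow, jar_white, jar_orange may be knocked a few centimetres aside while the robot is not near it.
It also fails if it takes over 210 s, if anything falls off the work surface, if the arm or the gripper's body presses on something with over 40 N, if the wrist force passes 120 N, or if a joint passes its speed limit or range.

## Robot

A 6-joint arm with a two-finger parallel gripper is mounted at the origin on the work surface. World frame = base frame: x ahead of the robot, y to its left, z up, the work surface at z = 0. Lengths are in m, angles in rad, forces in N, time in s.
With the tool pointing down it reaches from about 0.375 to 0.975 m from the base axis. Payload 3.8 kg.
Tool frame: the origin (TCP) lies between the finger pads; the fingertips stand 22 mm ahead of it and the grasp point (between the pads) lies 3 mm ahead of it (bot.finger_overhang is the distance from the TCP to the fingertips, in m); x points along the fingers, y is the direction in which the jaws open and shut, and the axes are right-handed (so a half turn about x gives the same grasp; the last joint's range is limited). The gripper opens to 85 mm and grips with 20 to 120 N. Pads are 22 mm wide; open, the fingers measure 114 mm over their backs; the gripper's body (76 mm by 85 mm) begins 54 mm behind the grasp point. The pads swing forward as they close: fully open they stand 13 mm farther back than shut.
Start: joints at [1.076, 0.264, 1.604, -0, 1.274, -0.037], TCP at [0.298, 0.605, 0.216] pointing down, gripper open.
Joint ranges: [-2.63, 2.63], [-0.94, 2.18], [0.31, 2.57], [-1.31, 4.45], [0, 2.66], [-2.55, 2.55]. Speed limits (rad/s): [2.57, 2.57, 3.14, 3.14, 3.14, 3.14].

## Interface

Orientations are given as a rotation vector (axis times angle).
In Python, from workcell import bot gives the robot as it stands. The module is installed in compiled form; this text tells all that it offers.
- The arm moves only by the tool arm_command, never from a script. Its argument "series" is a list that holds one entry, the list of rows, each a list of 7 numbers: the turn, a rotation vector about the tool's x, y, z in rad, then the shift along the tool's x, y, z in cm, then the opening, from 0 (shut) to 1 (fully open). In form: [[[rx, ry, rz, x, y, z, grip], ...]]. A call has 1 to 10 rows; each row shifts and turns the pose as measured when the row begins, along the tool's axes as they then stand; what a row does not reach is not made up. A row lasts 1/10 s, in which the tool goes at most 50 mm and 8.59 degrees, less where a joint would pass 70% of its speed; a pose out of reach is approached as far as the arm can. A call is refused whole if a number of a shift passes 5 or a number of a turn 0.15, either way. A call with a gripper value outside its range is refused whole. The fingers move at their own pace and stop on an object; "newtons" is the grip in N (left out, the last holds). Time passes only in rows, so rows that do not move let the fingers close. It gives the time, the measured TCP pose, the force and the opening at its end, in the units of the state.
- bot.read_state(): the state, without advancing time (a new reading comes with each control period).
- bot.read_camera(name): name is "side" or "top"; returns (picture, depth): 400x640x3 uint8, blue, green, red; 400x640 float32, m along the optical axis (not along the pixel's ray), 0 where there is no reading.
- bot.camera_info(name): a dict with "K" (3x3 intrinsics, pixels), "extrinsics" (4x4, takes a point from camera to world coordinates). Camera axes: x right, y down, z forward; pixel columns grow to the right and rows downward; lengths in m; the calibration is good to about 2 mm. A picture is of the moment at which its call begins. camera_info takes no time and is no camera call.
- bot.finish_job(): hands the job in, once; it reports no verdict.
The state is a dict: "time": time; "q": joint angles; "joint_vel": joint speeds; "joint_torque": joint torques, N m; "tool_pos": TCP position; "tcp_rot": TCP orientation; "wrist_force": force on the tool from outside, world axes, zero at the start; "torque": the same for the moment, N m; "width": opening from 0.0 (shut) to 1.0 (fully open).
Only numpy, scipy, OpenCV 4.12 (cv2) and the standard library are available. Lean on these libraries where they do the work, as an engineer would, in place of code of your own. Each camera call takes 0.05 s, during which the arm holds its last target.

## Working session

There is one attempt and no reset: what is moved stays moved. The work goes in short steps, Python scripts to look and compute and a tool call to move; the robot and the scene stay as the last step left them, time stands still between calls to the robot, and variables do not carry over. Pictures are saved under pics/ and viewed, and the job is handed in when it is done.

Besides the shell and the picture viewer there is one more tool, called after "Request:" in YAML: its name, and indented under it one key for each argument. arm_command: Moves the arm, as the interface text tells. Its arguments: {"type":"object","properties":{"series":{"type":"array"},"newtons":{"type":"number"}},"required":["series"]}

```bash
mkdir -p pics
cat > h.py <<'E'
from workcell import bot
import numpy as np, cv2
from scipy.spatial.transform import Rotation as R
def cam(n):
    p,d=bot.read_camera(n);i=bot.camera_info(n);return p,d,np.array(i["K"]),np.array(i["extrinsics"])
def ray(K,T,u,v,z):
    r=T[:3,:3]@np.linalg.inv(K)@np.array([u,v,1.]);o=T[:3,3];return o+r*(z-o[2])/r[2]
def proj(K,T,P):
    c=np.linalg.inv(T)@np.append(P,1);p=K@c[:3];return p[:2]/p[2]
def cloud(d,K,T):
    v,u=np.mgrid[:d.shape[0],:d.shape[1]];P=np.stack([u,v,np.ones_like(u)],-1)@np.linalg.inv(K).T*d[...,None]
    return P@T[:3,:3].T+T[:3,3]
E
python3 - <<'E'
from h import *
s=bot.read_state()
for k in s: print(k,np.round(s[k],3))
print(R.from_rotvec(s['tcp_rot']).as_matrix().round(3), bot.finger_overhang)
for n in('top','side'):
    p,d,K,T=cam(n);cv2.imwrite(f'pics/{n}0.png',p);np.savez(f'{n}0.npz',p=p,d=d,K=K,T=T);print(n,K.round(1),T.round(3))
E
```

```text
time 0.0
q [ 1.076  0.265  1.605  0.     1.274 -0.037]
joint_vel [ 0.001  0.001 -0.001  0.001  0.001 -0.001]
joint_torque [ 1.0000e-03 -5.1510e+01 -3.6732e+01 -0.0000e+00  1.3000e-02 -0.0000e+00]
tool_pos [0.298 0.605 0.214]
tcp_rot [ 0.357  1.541 -0.361]
wrist_force [-0.206 -0.51   0.38 ]
torque [ 0.045 -0.046 -0.037]
width 0.997
[[-0.001  0.442  0.897]
 [-0.002  0.897 -0.442]
 [-1.    -0.002 -0.   ]] 0.022
top [[380.4   0.  321.9]
 [  0.  380.4 201.1]
 [  0.    0.    1. ]] [[ 0.006 -0.994  0.11   0.394]
 [-1.    -0.008 -0.018  0.06 ]
 [ 0.019 -0.11  -0.994  1.054]
 [ 0.     0.     0.     1.   ]]
side [[461.4   0.  309.1]
 [  0.  461.4 200.3]
 [  0.    0.    1. ]] [[ 0.771 -0.444  0.457  0.007]
 [-0.637 -0.546  0.545 -0.556]
 [ 0.008 -0.711 -0.703  0.917]
 [ 0.     0.     0.     1.   ]]
```

View pics/top0.png

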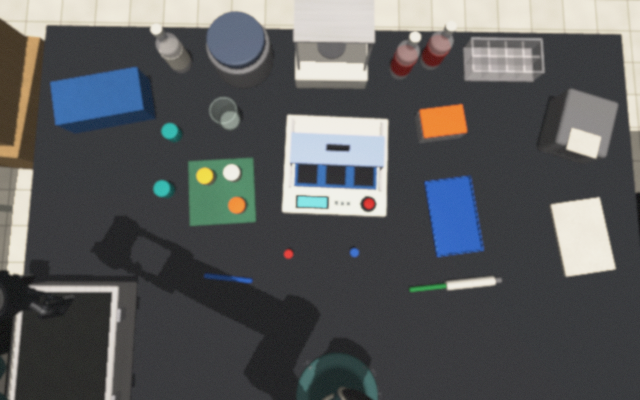

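View pics/side0.png

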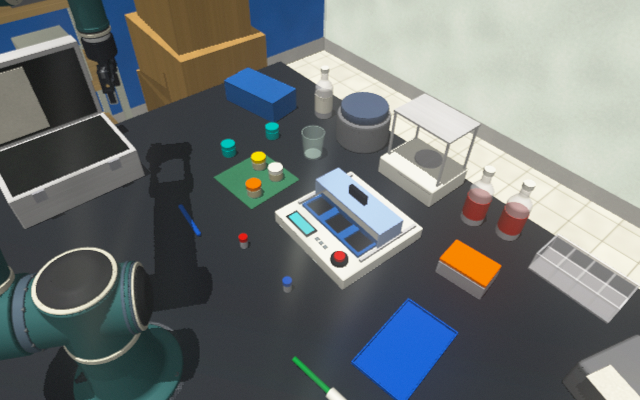

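Three jars wait on the mat in the top view: yellow (204,176), white (231,172) and orange (236,205). The turquoise ones at (170,131) and (162,188) are off the mat and are the look-alikes. The shield is mostly back, with its fin at (338,147). The START button is at (368,204) and the tray at (454,216). Next I'll measure them and check an enlarged crop.

```bash
cat > meas.py <<'E'
from h import *
def blob(p,lo,hi,roi,n=1):
    x0,y0,x1,y1=roi;h=cv2.cvtColor(p,cv2.COLOR_BGR2HSV);m=np.zeros(h.shape[:2],np.uint8)
    m[y0:y1,x0:x1]=cv2.inRange(h,lo,hi)[y0:y1,x0:x1]
    c=max(cv2.findContours(m,cv2.RETR_EXTERNAL,cv2.CHAIN_APPROX_NONE)[0],key=cv2.contourArea)
    return c
def cen(c):
    M=cv2.moments(c);return M['m10']/M['m00'],M['m01']/M['m00']
E
python3 - <<'E'
from meas import *
D=np.load('top0.npz');p,d,K,T=[D[k] for k in('p','d','K','T')]
P=cloud(d,K,T)
S=np.load('side0.npz');
cv2.imwrite('pics/crop0.png',np.hstack([cv2.resize(p[110:240,150:270],None,fx=3,fy=3.0),cv2.resize(p[100:230,270:400],None,fx=3,fy=3)]))
roi=(190,160,255,225)
c=blob(p,(22,120,100),(35,255,255),roi);print('yel',cen(c),cv2.contourArea(c),ray(K,T,*cen(c),.045))
c=blob(p,(5,120,100),(20,255,255),roi);print('ora',cen(c),cv2.contourArea(c),ray(K,T,*cen(c),.045))
c=blob(p,(0,0,150),(180,70,255),roi);print('whi',cen(c),cv2.contourArea(c),ray(K,T,*cen(c),.045))
c=blob(p,(45,50,50),(85,255,200),(180,150,265,230));r=cv2.minAreaRect(c);print('mat',r,ray(K,T,*r[0],.003))
c=blob(p,(100,150,80),(130,255,255),(415,170,490,260));b=cv2.boxPoints(cv2.minAreaRect(c));print('tray',[ray(K,T,*q,.011)[:2].round(3) for q in b],ray(K,T,*cv2.minAreaRect(c)[0],.011))
c=blob(p,(0,150,80),(6,255,255),(355,190,385,220));print('start',cen(c),ray(K,T,*cen(c),.062))
c=blob(p,(0,0,0),(180,255,70),(322,138,355,156));print('fin',cen(c),cv2.minAreaRect(c),ray(K,T,*cen(c),.126))
c=blob(p,(95,20,150),(125,110,255),(285,120,392,180));r=cv2.minAreaRect(c);print('shield',r,[ray(K,T,*q,.098)[:2].round(3) for q in cv2.boxPoints(r)],ray(K,T,*r[0],.098))
h=cv2.cvtColor(p,cv2.COLOR_BGR2HSV)
m=np.zeros(h.shape[:2],np.uint8);R0=(slice(105,225),slice(275,395));m[R0]=(h[R0][...,2]>130)
c=max(cv2.findContours(cv2.morphologyEx(m,cv2.MORPH_OPEN,np.ones((5,5))),0,1)[0],key=cv2.contourArea);r=cv2.minAreaRect(c);print('analyser',r,[ray(K,T,*q,.04)[:2].round(3) for q in cv2.boxPoints(r)])
for n,(u,v) in dict(y=(204,176),w=(231,172),o=(236,205),st=(368,204),fin=(338,147),sh=(310,150),well=(336,175)).items(): print(n,P[v,u].round(3))
E
```

```text
yel (204.68416865552902, 175.45902943516307) 209.5 [0.57285254 0.35605384 0.045     ]
ora (236.6309246309246, 204.82828282828282) 214.5 [0.49456508 0.2685428  0.045     ]
whi (230.457805907173, 171.77285513361463) 237.0 [0.5834996 0.2877384 0.045    ]
mat ((221.29428100585938, 191.38528442382812), (66.7166519165039, 67.86522674560547), 87.1375961303711) [0.53591441 0.32074108 0.003     ]
tray [array([ 0.568, -0.241]), array([ 0.592, -0.374]), array([ 0.379, -0.403]), array([ 0.356, -0.273])] [ 0.47266154 -0.32277397  0.011     ]
start (368.52258064516127, 203.27526881720428) [ 0.49963638 -0.08030249  0.062     ]
fin (337.92452830188677, 147.4433962264151) ((337.5, 147.5), (3.0, 19.0), 90.0) [0.63244616 0.00428586 0.126     ]
shield ((336.4999694824219, 155.99998474121094), (92.99998474121094, 45.99999237060547), -0.0) [array([0.556, 0.124]), array([0.676, 0.126]), array([ 0.679, -0.114]), array([ 0.558, -0.113])] [0.61715344 0.00622729 0.098     ]
analyser ((335.568603515625, 165.3068389892578), (104.72476959228516, 98.99974822998047), 2.321530342102051) [array([0.475, 0.15 ]), array([0.748, 0.144]), array([ 0.739, -0.144]), array([ 0.466, -0.13 ])]
y [0.572 0.359 0.043]
w [0.583 0.286 0.046]
o [0.494 0.271 0.043]
st [ 0.498 -0.079  0.063]
fin [0.634 0.004 0.124]
sh [0.632 0.074 0.098]
well [0.578 0.004 0.04 ]
```

View pics/crop0.png

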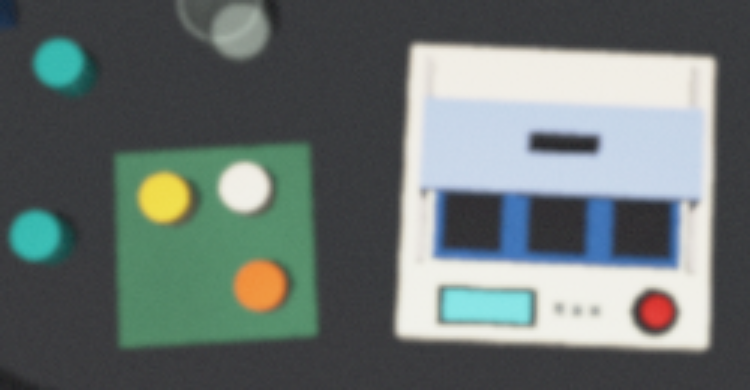

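The crop confirms the yellow, white and orange jars on the mat; red is absent and the turquoise pair is excluded. First I'll turn the jaws along the analyser's x.

```bash
cat > go.py <<'E'
import sys
from h import *
def go(x,y,z,yaw=-0.03):
    s=bot.read_state();M=R.from_rotvec(s['tcp_rot']).as_matrix()
    yt=np.array([np.cos(yaw),np.sin(yaw),0]);xt=np.array([0,0,-1.]);G=np.stack([xt,yt,np.cross(xt,yt)],1)
    print('t',round(s['time'],2),'pos',np.round(s['tool_pos'],4),'w',round(s['width'],3),'F',np.round(s['wrist_force'],1))
    print(' turn',R.from_matrix(M.T@G).as_rotvec().round(3),' shift cm (xt,yt,zt)',(M.T@(np.array([x,y,z])-s['tool_pos'])*100).round(2),' after turn',(G.T@(np.array([x,y,z])-s['tool_pos'])*100).round(2))
if __name__=='__main__': go(*map(float,sys.argv[1:]))
E
python3 go.py 0.633 0.004 0.20
```

```text
t 0.1 pos [0.298  0.6049 0.2145] w 1.0 F [ 0.  -0.1 -0.4]
 turn [1.143e+00 1.000e-03 2.000e-03]  shift cm (xt,yt,zt) [  1.53 -39.09  56.61]  after turn [ 1.45 35.29 59.05]
```

Request:
arm_command:
  series:
    - [[0.143,0,0,0,0,0,1],[0.143,0,0,0,0,0,1],[0.143,0,0,0,0,0,1],[0.143,0,0,0,0,0,1],[0.143,0,0,0,0,0,1],[0.143,0,0,0,0,0,1],[0.143,0,0,0,0,0,1],[0.143,0,0,0,0,0,1]]
  newtons: 25

```text
time: 0.9
tool_pos: [0.2962, 0.6015, 0.2079]
tcp_rot: [1.254, 1.168, -1.275]
wrist_force: [0.0, -0.7, 0.3]
width: 1.001
```

```bash
python3 go.py 0.633 0.004 0.20
```

```text
t 0.9 pos [0.2962 0.6015 0.2079] w 1.001 F [ 0.  -0.7  0.3]
 turn [-0.046  0.012  0.006]  shift cm (xt,yt,zt) [ 1.28 38.15 56.99]  after turn [ 0.79 35.46 58.71]
```

Request:
arm_command:
  series:
    - [[-0.04,0,0,-0.1,3,4,1],[0,0,0,0,3,4.8,1],[0,0,0,0,3,4.8,0.7],[0,0,0,0,3,4.8,0.5],[0,0,0,0,3,4.8,0.4],[0,0,0,0,3,4.8,0.4],[0,0,0,0,3,4.8,0.4],[0,0,0,0,3,4.8,0.4],[0,0,0,0,3,4.8,0.4],[0,0,0,0,3,4.8,0.4]]

```text
time: 1.9
tool_pos: [0.5455, 0.1663, 0.2066]
tcp_rot: [1.213, 1.194, -1.246]
wrist_force: [0.3, 0.5, -0.3]
width: 0.4
```

```bash
python3 go.py 0.633 0.004 0.20
```

```text
t 1.9 pos [0.5455 0.1663 0.2066] w 0.4 F [ 0.3  0.5 -0.3]
 turn [0.002 0.015 0.012]  shift cm (xt,yt,zt) [ 0.79  9.21 15.97]  after turn [ 0.66  9.23 15.96]
```

Request:
arm_command:
  series:
    - [[0,0.015,0.012,0,2.5,4,0.4],[0,0,0,0,2.5,4,0.4],[0,0,0,0,2.5,4,0.4],[0,0,0,0.3,1.5,3,0.4],[0,0,0,0.3,0.5,1.5,0.4],[0,0,0,0,0,0,0.4]]

```text
time: 2.5
tool_pos: [0.6387, -0.0151, 0.1975]
tcp_rot: [1.234, 1.194, -1.238]
wrist_force: [-0.1, 0.5, -1.0]
width: 0.4
```

```bash
python3 go.py 0.633 0.004 0.134
python3 - <<'E'
from h import *
p,d,K,T=cam('side');cv2.imwrite('pics/s1.png',cv2.resize(p[80:320,230:470],None,fx=2.4,fy=2.4))
E
```

```text
t 2.5 pos [ 0.6387 -0.0151  0.1975] w 0.4 F [-0.1  0.5 -1. ]
 turn [-0.006  0.     0.003]  shift cm (xt,yt,zt) [ 6.35 -0.63 -1.89]  after turn [ 6.35 -0.63 -1.89]
```

View pics/s1.png

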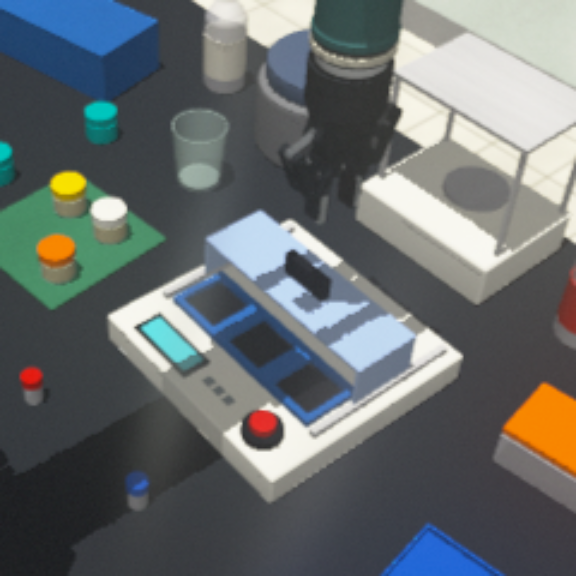

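The side view shows the arm above the fin (at crop (307,275)) with the jaws open around it. I'll correct the position and descend.

Request:
arm_command:
  series:
    - [[0,0,0,0,-0.6,-1.8,0.4],[0,0,0,1,0,-0.1,0.4],[0,0,0,2,0,0,0.4],[0,0,0,2,0,0,0.4],[0,0,0,1,0,0,0.4],[0,0,0,0,0,0,0.4]]

```text
time: 3.15
tool_pos: [0.6286, 0.0181, 0.1354]
tcp_rot: [1.227, 1.203, -1.227]
wrist_force: [-0.7, 0.1, -0.4]
width: 0.402
```

```bash
python3 go.py 0.633 0.004 0.132
python3 - <<'E'
from h import *
p,d,K,T=cam('side');cv2.imwrite('pics/s2.png',cv2.resize(p[80:320,230:470],None,fx=2.4,fy=2.4))
E
```

```text
t 3.15 pos [0.6286 0.0181 0.1354] w 0.402 F [-0.7  0.1 -0.4]
 turn [ 0.007 -0.003  0.003]  shift cm (xt,yt,zt) [0.34 0.47 1.4 ]  after turn [0.34 0.48 1.4 ]
```

View pics/s2.png

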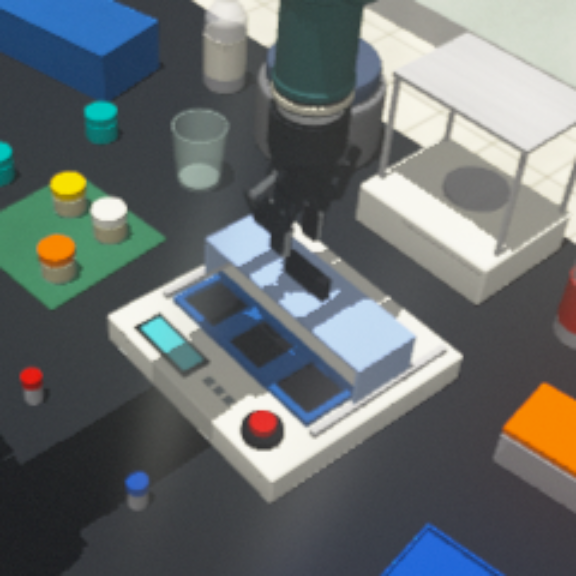

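Request:
arm_command:
  series:
    - [[0,0,0,0,0.4,1,0.4],[0,0,0,0.2,0,0,0.4],[0,0,0,0,0,0,0.4],[0,0,0,0,0,0,0],[0,0,0,0,0,0,0],[0,0,0,0,0,0,0],[0,0,0,0,0,0,0]]
  newtons: 25

```text
time: 3.9
tool_pos: [0.636, 0.0071, 0.1385]
tcp_rot: [1.231, 1.197, -1.222]
wrist_force: [-0.4, 1.0, 0.9]
width: -0.0
```

```bash
python3 go.py 0.67 0.004 0.132
```

```text
t 3.9 pos [0.636  0.0071 0.1385] w -0.0 F [-0.4  1.   0.9]
 turn [ 0.006 -0.003 -0.005]  shift cm (xt,yt,zt) [0.67 3.4  0.23]  after turn [0.65 3.41 0.21]
```

Run:
```python
from h import *
p,d,K,T=cam('side');cv2.imwrite('pics/s3.png',cv2.resize(p[150:250,310:410],None,fx=5,fy=5))
p,d,K,T=cam('top');cv2.imwrite('pics/t3.png',cv2.resize(p[100:230,270:400],None,fx=4,fy=4))
```

```text
(no output)
```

View pics/s3.png

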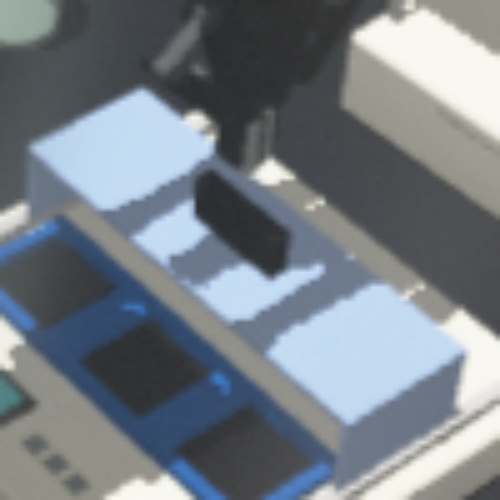

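View pics/t3.png

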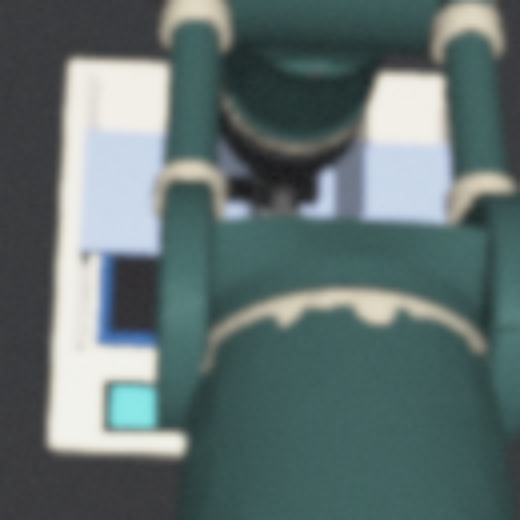

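Run:
```python
from h import *
p,d,K,T=cam('side');P=cloud(d,K,T)
S=np.load('side0.npz');P0=cloud(S['d'],S['K'],S['T'])
for v in range(166,206,3):
    print(v,[tuple((P[v,u]*1000).round().astype(int)) for u in (352,356,360,364,368)])
print(proj(K,T,bot.read_state()['tool_pos']-[0,0,.022]))
print('fin before',[tuple((P0[v,u]*1000).round().astype(int)) for v,u in((185,352),(190,358),(192,360),(195,362),(200,364))])
```

```text
166 [(np.int64(800), np.int64(187), np.int64(-1)), (np.int64(630), np.int64(15), np.int64(205)), (np.int64(619), np.int64(-8), np.int64(226)), (np.int64(630), np.int64(-10), np.int64(221)), (np.int64(650), np.int64(-5), np.int64(207))]
169 [(np.int64(597), np.int64(-4), np.int64(226)), (np.int64(617), np.int64(2), np.int64(211)), (np.int64(624), np.int64(-4), np.int64(211)), (np.int64(638), np.int64(-4), np.int64(204)), (np.int64(828), np.int64(146), np.int64(0))]
172 [(np.int64(597), np.int64(-5), np.int64(218)), (np.int64(611), np.int64(-4), np.int64(209)), (np.int64(625), np.int64(-4), np.int64(201)), (np.int64(639), np.int64(-5), np.int64(194)), (np.int64(819), np.int64(137), np.int64(-1))]
175 [(np.int64(732), np.int64(120), np.int64(46)), (np.int64(625), np.int64(8), np.int64(184)), (np.int64(631), np.int64(0), np.int64(185)), (np.int64(642), np.int64(-3), np.int64(182)), (np.int64(810), np.int64(127), np.int64(-2))]
178 [(np.int64(730), np.int64(117), np.int64(39)), (np.int64(622), np.int64(4), np.int64(179)), (np.int64(632), np.int64(0), np.int64(175)), (np.int64(644), np.int
[... 1739 characters left out ...]
t64(99)), (np.int64(627), np.int64(0), np.int64(97)), (np.int64(631), np.int64(-10), np.int64(102)), (np.int64(631), np.int64(-23), np.int64(112)), (np.int64(649), np.int64(-21), np.int64(100))]
205 [(np.int64(612), np.int64(-2), np.int64(98)), (np.int64(617), np.int64(-10), np.int64(101)), (np.int64(626), np.int64(-16), np.int64(99)), (np.int64(632), np.int64(-23), np.int64(102)), (np.int64(644), np.int64(-27), np.int64(97))]
[357.04662945 193.45546209]
fin before [(np.int64(637), np.int64(29), np.int64(129)), (np.int64(639), np.int64(8), np.int64(125)), (np.int64(639), np.int64(1), np.int64(124)), (np.int64(634), np.int64(-11), np.int64(126)), (np.int64(630), np.int64(-23), np.int64(120))]
```

```bash
python3 go.py 0.638 0.004 0.132;python3 - <<'E'
from h import *
s=bot.read_state();print(s)
p,d,K,T=cam('side');P=cloud(d,K,T)
m=(abs(P[...,0]-.635)<.06)&(abs(P[...,1]-.005)<.06)&(P[...,2]>.13)
print('lowest gripper pts',[(P[m&(abs(P[...,2]-z)<.004)][:,:2].mean(0).round(3),z,(m&(abs(P[...,2]-z)<.004)).sum()) for z in np.arange(.13,.22,.01)])
E
```

```text
t 4.05 pos [0.6359 0.0072 0.1383] w 0.001 F [-0.5  0.7 -0.1]
 turn [ 0.007 -0.003 -0.004]  shift cm (xt,yt,zt) [0.63 0.22 0.32]  after turn [0.63 0.22 0.32]
{'time': 4.05, 'q': array([-0.02969766,  0.24528807,  1.77438775,  0.00370859,  1.11769828,
       -0.00794305]), 'joint_vel': array([ 0.00124536, -0.00040945,  0.00144504,  0.0023787 , -0.00063512,
        0.00038281]), 'joint_torque': array([-3.03919846e-02, -4.84290540e+01, -3.47094333e+01,  1.35330585e-02,
       -2.57059297e-02,  8.24440599e-05]), 'tool_pos': array([0.63586148, 0.00723341, 0.1383124 ]), 'tcp_rot': array([ 1.23081907,  1.19730125, -1.2216812 ]), 'wrist_force': array([-0.53518025,  0.7367109 , -0.08823157]), 'torque': array([ 0.01760475,  0.00105416, -0.02048609]), 'width': 0.0009682647241989799}
lowest gripper pts [(array([ 0.636, -0.015]), np.float64(0.13), np.int64(1)), (array([nan, nan]), np.float64(0.14), np.int64(0)), (array([nan, nan]), np.float64(0.15000000000000002), np.int64(0)), (array([0.634, 0.   ]), np.float64(0.16000000000000003), np.int64(12)), (array([0.628, 0.003]), np.float64(0.17000000000000004), np.int64(29)), (array([0.631, 0.001]), np.float64(0.18000000000000005), np.int64(25)), (array([ 0.633, -0.002]), np.float64(0.19000000000000006), np.int64(17)), (array([ 0.636, -0.002]), np.float64(0.20000000000000007), np.int64(36)), (array([ 0.631, -0.001]), np.float64(0.21000000000000008), np.int64(77))]<stdin>:5: RuntimeWarning: Mean of empty slice.
  ret = um.true_divide(
```

Run:
```python
from h import *
for n in('side','top'):
    S=np.load(n+'0.npz');K,T=S['K'],S['T'];P=cloud(S['d'],K,T)
    m=(abs(P[...,0]-.298)<.1)&(abs(P[...,1]-.605)<.1)&(P[...,2]>.1)&(S['d']>0)
    print(n,m.sum(),np.percentile(P[m][:,2],[0,1,5,20]) if m.sum() else'', proj(K,T,[.298,.605,.192]),proj(K,T,[.298,.605,.23]))
    if m.any():
        for z in np.arange(.17,.3,.02):
            q=P[m&(abs(P[...,2]-z)<.01)]; print(round(z,2),len(q),q[:,:2].min(0).round(3) if len(q) else'',q[:,:2].max(0).round(3) if len(q) else '')
S=np.load('side0.npz');cv2.imwrite('pics/s0c.png',cv2.resize(S['p'][0:130,60:160],None,fx=4,fy=4))
p,d,K,T=cam('side')
u,v=proj(K,T,[.636,.007,.116]);print(u,v)
q=cv2.resize(p[130:220,310:420],None,fx=6,fy=6,interpolation=cv2.INTER_CUBIC)
q=np.clip(q.astype(float)*2,0,255).astype(np.uint8)
for z in(.116,.138,.16):
    a=(proj(K,T,[.636,.007,z])-[310,130])*6;cv2.circle(q,tuple(int(t) for t in a),4,(0,0,255),-1)
cv2.imwrite('pics/s4.png',q)
```

```text
side 3813 [0.10002175 0.10060038 0.10193166 0.10482271] [120.77878844 110.83831301] [116.85667904  98.93635636]
0.17 0  
0.19 0  
0.21 0  
0.23 0  
0.25 72 [0.268 0.551] [0.331 0.649]
0.27 89 [0.267 0.548] [0.33  0.645]
0.29 80 [0.256 0.533] [0.342 0.667]
top 3633 [0.10000031 0.10009577 0.10051392 0.10189677] [ 66.68988375 285.85445297] [ 54.96494092 287.86377321]
0.17 0  
0.19 0  
0.21 0  
0.23 0  
0.25 100 [0.267 0.552] [0.328 0.65 ]
0.27 101 [0.274 0.551] [0.328 0.652]
0.29 172 [0.253 0.534] [0.339 0.666]
357.1410553120826 193.57121430589032
```

View pics/s4.png

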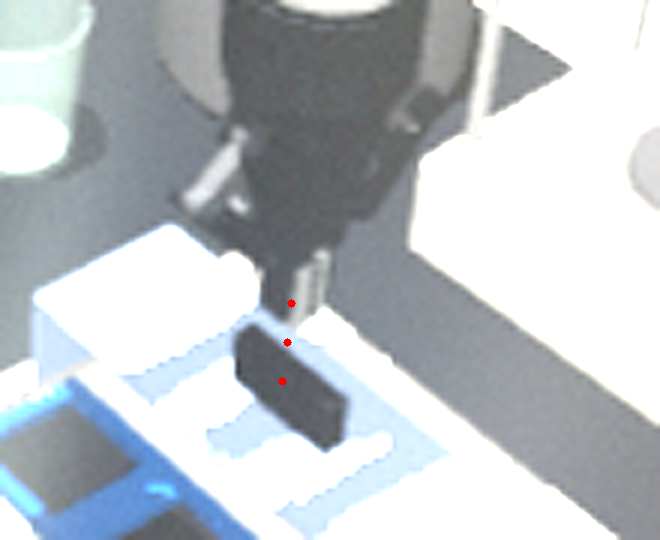

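View pics/s0c.png

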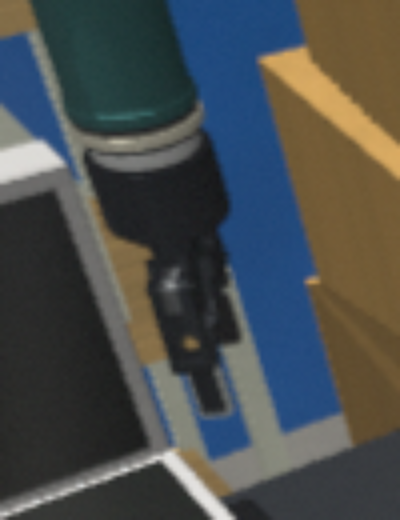

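The pictures show the fingers closed empty above the fin. The tips are at about z=0.157 by depth, while the reported TCP puts them at 0.116. At the start pose they also appear about 40 mm higher than the text implies, so I'll trust the camera and descend in small steps, watching force.

Request:
arm_command:
  series:
    - [[0,0,0,0,0.2,0.2,0.4],[0,0,0,0,0,0,0.4],[0,0,0,0,0,0,0.4],[0,0,0,0.5,0,0,0.4],[0,0,0,0.5,0,0,0.4],[0,0,0,0.5,0,0,0.4],[0,0,0,0.5,0,0,0.4],[0,0,0,0,0,0,0.4]]

```text
time: 4.95
tool_pos: [0.6374, 0.0052, 0.1156]
tcp_rot: [1.23, 1.199, -1.223]
wrist_force: [-0.7, -0.5, 0.1]
width: 0.399
```

```bash
cat > tip.py <<'E'
from h import *
import sys
s=bot.read_state();t=s['tool_pos'];print(t.round(4),'w',round(s['width'],3),'F',np.round(s['wrist_force'],1))
p,d,K,T=cam('side');P=cloud(d,K,T)
q=cv2.resize(p,None,fx=1,fy=1)
u,v=proj(K,T,t+[0,0,.02]);u=int(np.clip(u,60,580));v=int(np.clip(v,50,350))
q=cv2.resize(p[v-50:v+50,u-60:u+60],None,fx=6,fy=6,interpolation=cv2.INTER_CUBIC);q=np.clip(q*1.8,0,255).astype(np.uint8)
cv2.imwrite(sys.argv[1],q);print('crop origin',u-60,v-50)
for vv in range(v-40,v+40,4):
    r=[(uu,tuple(int(k*1000) for k in P[vv,uu])) for uu in range(u-40,u+40,3) if np.hypot(*(P[vv,uu,:2]-t[:2]))<.03 and P[vv,uu,2]>t[2]-.03]
    if r:print(vv,r[:4])
E
python3 tip.py pics/s5.png
```

```text
[0.6374 0.0052 0.1156] w 0.399 F [-0.7 -0.5  0.1]
crop origin 298 138
160 [(357, (609, -4, 246)), (360, (618, -5, 242)), (363, (627, -7, 238)), (366, (638, -6, 231))]
164 [(357, (612, -3, 232)), (360, (616, -8, 233)), (363, (620, -14, 235)), (366, (643, -3, 215))]
168 [(351, (614, 16, 205)), (357, (612, -4, 220)), (363, (625, -11, 218)), (366, (660, 9, 184))]
172 [(351, (611, 11, 198)), (354, (611, 2, 204)), (357, (621, 1, 199)), (360, (617, -11, 210))]
176 [(351, (616, 15, 180)), (360, (618, -11, 196)), (363, (654, 11, 161)), (366, (653, 0, 169))]
180 [(354, (609, -2, 183)), (357, (615, -5, 182)), (363, (657, 11, 146)), (366, (654, 0, 156))]
184 [(354, (612, 0, 167)), (357, (617, -5, 168)), (363, (653, 6, 138)), (366, (655, -1, 143))]
188 [(354, (611, -2, 156)), (357, (617, -7, 156))]
192 [(354, (614, -1, 140)), (357, (631, 3, 126)), (360, (638, 0, 124)), (363, (665, 14, 98))]
196 [(348, (624, 26, 99)), (351, (631, 22, 98)), (354, (631, 12, 106)), (357, (630, 1, 114))]
200 [(348, (616, 17, 96)), (351, (623, 14, 95)), (354, (628, 8, 96)), (357, (633, 2, 98))]
204 [(351, (611, 1, 98)), (354, (616, -3, 99)), (357, (621, -9, 101)), (360, (629, -12, 98))]
```

View pics/s5.png

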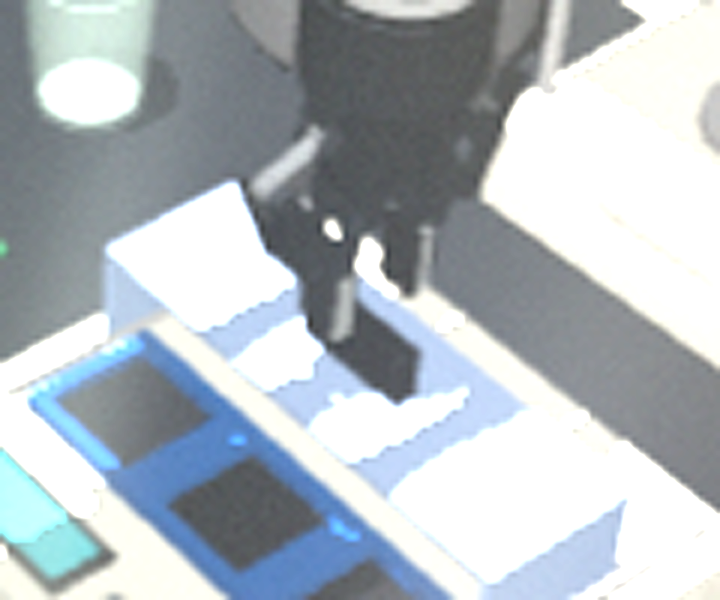

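The tips are at z≈0.137 with TCP reading 0.1156, so a partly open tip stands about 21 mm above the reported TCP. The fingers straddle the fin, so I'll descend 3 cm more and pinch.

Request:
arm_command:
  series:
    - [[0,0,0,1,0,0,0.4],[0,0,0,0.8,0,0,0.4],[0,0,0,0.4,0,0,0.4],[0,0,0,0,0,0,0.4],[0,0,0,0,0,0,0],[0,0,0,0,0,0,0],[0,0,0,0,0,0,0],[0,0,0,0,0,0,0]]
  newtons: 25

```text
time: 5.8
tool_pos: [0.6376, 0.0053, 0.0917]
tcp_rot: [1.231, 1.198, -1.224]
wrist_force: [0.1, 0.3, -1.5]
width: 0.133
```

```bash
python3 go.py 0.68 0.004 0.09
```

```text
t 5.8 pos [0.6376 0.0053 0.0917] w 0.133 F [ 0.1  0.3 -1.5]
 turn [ 0.005 -0.004 -0.003]  shift cm (xt,yt,zt) [0.18 4.24 0.03]  after turn [0.17 4.24 0.01]
```

The fin is pinched (width 0.133, about 11 mm). I'll draw the shield back.

Request:
arm_command:
  series:
    - [[0,0,0,0,1,0,0],[0,0,0,0,1,0,0],[0,0,0,0,1,0,0],[0,0,0,0,1,0,0],[0,0,0,0,0.7,0,0],[0,0,0,0,0.7,0,0]]

```text
time: 6.4
tool_pos: [0.6734, 0.0041, 0.0915]
tcp_rot: [1.206, 1.236, -1.261]
wrist_force: [-26.9, 0.3, 18.1]
width: 0.131
```

Request:
arm_command:
  series:
    - [[0,0,0,0,0.6,0,0],[0,0,0,0,0.6,0,0],[0,0,0,0,0.6,0,0]]

```text
time: 6.7
tool_pos: [0.6722, 0.0041, 0.0915]
tcp_rot: [1.182, 1.271, -1.295]
wrist_force: [-24.7, -0.1, 14.8]
width: 0.134
```

At the end stop. I'll release, lift and look.

Request:
arm_command:
  series:
    - [[0,0,0,0,0,0,0.4],[0,0,0,0,0,0,0.4],[0,0,0,-2,0,0,0.4],[0,0,0,-3,0,0,0.4],[0,0,0,-4,0,0,0.4],[0,0,0,-3,0,-4,0.4],[0,0,0,0,0,-5,0.5],[0,0,0,0,0,-5,0.7],[0,0,0,0,0,-5,0.7],[0,0,0,0,0,-4,0.7]]

```text
time: 7.7
tool_pos: [0.706, 0.234, 0.2196]
tcp_rot: [1.203, 1.251, -1.28]
wrist_force: [0.5, 0.0, -0.3]
width: 0.701
```

```bash
python3 go.py 0.573 0.356 0.14
python3 - <<'E'
from meas import *
for n in('top','side'):
    p,d,K,T=cam(n);cv2.imwrite(f'pics/{n}6.png',p);np.savez(f'{n}6.npz',p=p,d=d,K=K,T=T)
E
```

```text
t 7.7 pos [0.706  0.234  0.2196] w 0.701 F [ 0.5  0.  -0.3]
 turn [-0.    -0.006  0.07 ]  shift cm (xt,yt,zt) [  8.96 -13.07 -11.75]  after turn [  7.96 -13.66 -11.8 ]
```

View pics/top6.png

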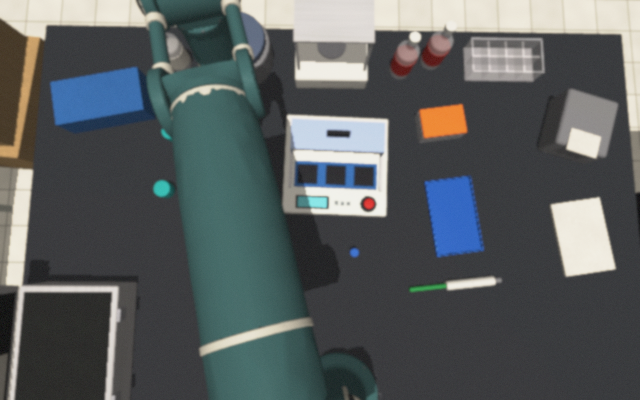

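View pics/side6.png

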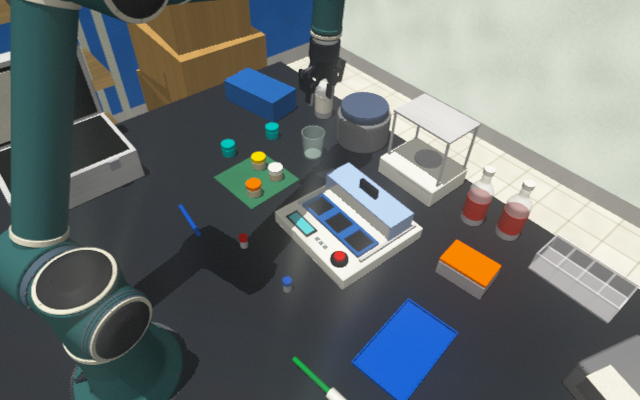

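The shield is fully back (fin at top (338,133)) and the wells at (306,175), (336,175), (365,176) are free. The jars are unchanged in the side view. I'll measure the wells.

Run:
```python
from meas import *
D=np.load('top6.npz');p,d,K,T=[D[k] for k in('p','d','K','T')]
h=cv2.cvtColor(p,cv2.COLOR_BGR2HSV)
blue=np.zeros(h.shape[:2],np.uint8);blue[158:195,288:385]=cv2.inRange(h,(100,120,40),(130,255,255))[158:195,288:385]
c=max(cv2.findContours(blue,0,1)[0],key=cv2.contourArea);r=cv2.minAreaRect(c);b=cv2.boxPoints(r);print(r,'ctr@.048',ray(K,T,*r[0],.048).round(4));
print([ray(K,T,*q,.048)[:2].round(4) for q in b])
for x0 in(294,324,353):
    m=np.zeros(h.shape[:2],np.uint8);m[160:190,x0:x0+26]=(h[160:190,x0:x0+26,2]<75)*255
    c=max(cv2.findContours(m,0,1)[0],key=cv2.contourArea);r=cv2.minAreaRect(c);x,y,w,hh=cv2.boundingRect(c);print('well',r,ray(K,T,*r[0],.04).round(4))
c=blob(p,(0,150,80),(6,255,255),(355,190,385,220));print('start',cen(c),ray(K,T,*cen(c),.062))
c=blob(p,(0,0,0),(180,255,90),(322,124,355,141));print('fin',cv2.minAreaRect(c),ray(K,T,*cv2.minAreaRect(c)[0],.126))
# side-view jars
D=np.load('side6.npz');p,d,K,T=[D[k] for k in('p','d','K','T')];P=cloud(d,K,T)
for n,lo,hi in(('yel',(22,120,100),(35,255,255)),('ora',(5,150,150),(20,255,255)),('whi',(0,0,190),(180,60,255))):
    c=blob(p,lo,hi,(240,145,295,200));print(n,cen(c),ray(K,T,*cen(c),.04).round(4))
h=cv2.cvtColor(p,cv2.COLOR_BGR2HSV)
P=P.reshape(-1,3);w=(abs(P[:,0]-.578)<.06)&(abs(P[:,1])<.13)&(P[:,2]>.044)&(P[:,2]<.06);print(w.sum(),P[w].min(0),P[w].max(0))
```

```text
((335.2490234375, 174.77169799804688), (79.44668579101562, 23.238916397094727), 2.4895527362823486) ctr@.048 [0.5774 0.0067 0.048 ]
[array([0.5496, 0.1141]), array([0.6128, 0.1122]), array([ 0.6054, -0.1018]), array([ 0.5421, -0.0985])]
well ((306.0, 173.5), (17.0, 18.0), 90.0) [0.5816 0.0854 0.04  ]
well ((335.23797607421875, 174.6448211669922), (17.35650634765625, 16.526050567626953), 4.763641834259033) [0.5792 0.0063 0.04  ]
well ((363.5, 176.0), (16.0, 17.0), 90.0) [ 0.5762 -0.0704  0.04  ]
start (368.39139784946235, 203.29462365591397) [ 0.4995825  -0.07995623  0.062     ]
fin ((338.0, 133.0), (4.0, 20.0), 90.0) [0.66947809 0.00413878 0.126     ]
yel (258.01418439716315, 156.95390070921985) [0.5755 0.3612 0.04  ]
ora (252.55810983397186, 183.48786717752233) [0.4964 0.275  0.04  ]
whi (274.8211382113821, 166.6471544715447) [0.588 0.294 0.04 ]
1270 [ 0.5180627  -0.12962818  0.04401219] [0.63791758 0.12985335 0.05987212]
```

Wells measured: W2 (0.580,0.0825), W1 (0.578,0.0065), W0 (0.576,-0.0695). Now the yellow jar at (0.573,0.356).

Request:
arm_command:
  series:
    - [[0,0,0.07,0,0,0,0.75],[0,0,0,1.5,-3,-2.7,0.75],[0,0,0,1.5,-3,-2.7,0.75],[0,0,0,1.5,-3,-2.7,0.75],[0,0,0,1.5,-2,-2,0.75],[0,0,0,1.5,0,-0.5,0.75],[0,0,0,0,0,0,0.75],[0,0,0,0,0,0,0.75]]

```text
time: 8.6
tool_pos: [0.608, 0.351, 0.1443]
tcp_rot: [1.246, 1.19, -1.204]
wrist_force: [-0.1, -0.8, 1.6]
width: 0.748
```

```bash
python3 go.py 0.573 0.356 0.07
```

```text
t 8.6 pos [0.608  0.351  0.1443] w 0.748 F [-0.1 -0.8  1.6]
 turn [ 0.006 -0.012 -0.023]  shift cm (xt,yt,zt) [ 7.36 -3.68 -0.33]  after turn [ 7.43 -3.52 -0.39]
```

Request:
arm_command:
  series:
    - [[0,-0.012,-0.023,0,-2,-0.3,0.75],[0,0,0,0,-1.2,0,0.75],[0,0,0,0,0,0,0.75],[0,0,0,2,0,0,0.75],[0,0,0,2,0,0,0.75],[0,0,0,2,0,0,0.75],[0,0,0,0,0,0,0.75],[0,0,0,0,0,0,0.75]]

```text
time: 9.4
tool_pos: [0.5811, 0.3531, 0.0904]
tcp_rot: [1.239, 1.191, -1.221]
wrist_force: [-0.5, 0.1, 1.0]
width: 0.751
```

```bash
python3 go.py 0.573 0.356 -0.004;python3 tip.py pics/s7.png|head -3
```

```text
t 9.4 pos [0.5811 0.3531 0.0904] w 0.751 F [-0.5  0.1  1. ]
 turn [ 0.001 -0.005 -0.01 ]  shift cm (xt,yt,zt) [ 9.43 -0.91 -0.22]  after turn [ 9.44 -0.82 -0.27]
[0.5811 0.3531 0.0904] w 0.751 F [-0.5  0.1  1. ]
crop origin 199 88
106 [(267, (606, 341, 215))]
```

View pics/s7.png

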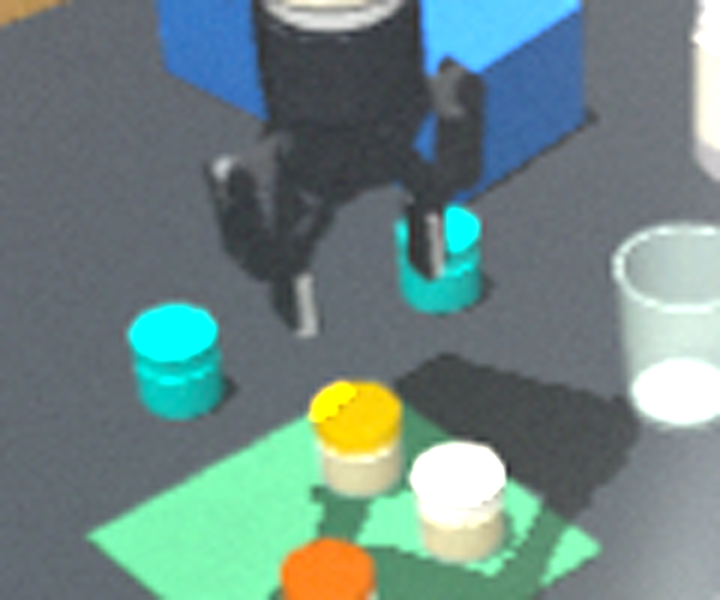

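The side crop shows the open jaws (tips at crop (305,330) and (430,275)) above the yellow jar. I'll centre and descend.

Request:
arm_command:
  series:
    - [[0,0,-0.01,0,-0.7,-0.2,0.75],[0,0,0,1,-0.1,0,0.75],[0,0,0,2,0,0,0.75],[0,0,0,2,0,0,0.75],[0,0,0,0,0,0,0.75]]

```text
time: 9.95
tool_pos: [0.5756, 0.3579, 0.0441]
tcp_rot: [1.241, 1.197, -1.22]
wrist_force: [-0.5, -0.8, -0.1]
width: 0.746
```

```bash
python3 go.py 0.573 0.356 -0.004
```

```text
t 9.95 pos [0.5756 0.3579 0.0441] w 0.746 F [-0.5 -0.8 -0.1]
 turn [ 0.001 -0.01  -0.007]  shift cm (xt,yt,zt) [ 4.8  -0.29  0.24]  after turn [ 4.81 -0.26  0.19]
```

Request:
arm_command:
  series:
    - [[0,-0.01,-0.007,1.5,-0.2,0.1,0.75],[0,0,0,1.5,0,0,0.75],[0,0,0,0.9,0,0,0.75],[0,0,0,0.3,0,0,0.75],[0,0,0,0,0,0,0.75]]

```text
time: 10.45
tool_pos: [0.5745, 0.3579, 0.0002]
tcp_rot: [1.231, 1.195, -1.229]
wrist_force: [0.2, -0.2, 0.5]
width: 0.754
```

```bash
python3 go.py 0.573 0.356 -0.004;python3 tip.py pics/s8.png|head -3
```

```text
t 10.45 pos [5.745e-01 3.579e-01 2.000e-04] w 0.754 F [ 0.2 -0.2  0.5]
 turn [ 0.002  0.    -0.002]  shift cm (xt,yt,zt) [ 0.42 -0.14  0.19]  after turn [ 0.42 -0.14  0.19]
[5.745e-01 3.579e-01 2.000e-04] w 0.754 F [ 0.2 -0.2  0.5]
crop origin 198 112
122 [(257, (563, 331, 187))]
```

View pics/s8.png

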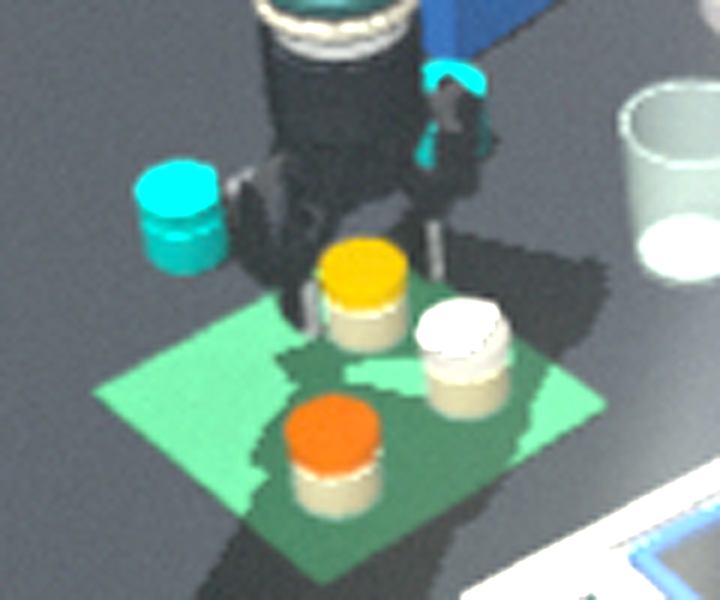

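The fingers straddle the yellow jar about halfway up. Gripping at 25 N.

Request:
arm_command:
  series:
    - [[0,0,0,0.1,-0.1,0.1,0.75],[0,0,0,0,0,0,0.45],[0,0,0,0,0,0,0.4],[0,0,0,0,0,0,0.4],[0,0,0,0,0,0,0.4],[0,0,0,0,0,0,0.4]]
  newtons: 25

```text
time: 11.1
tool_pos: [0.575, 0.3576, 0.0018]
tcp_rot: [1.234, 1.193, -1.225]
wrist_force: [-0.1, 1.1, -1.0]
width: 0.504
```

```bash
python3 go.py 0.5802 0.0825 0.11
```

```text
t 11.1 pos [0.575  0.3576 0.0018] w 0.504 F [-0.1  1.1 -1. ]
 turn [ 0.002 -0.002 -0.005]  shift cm (xt,yt,zt) [-10.87   1.36  27.46]  after turn [-10.82   1.34  27.48]
```

Held (0.504, about 43 mm). I'll lift and carry to well_2.

Request:
arm_command:
  series:
    - [[0,0,0,-2,0,0,0.4],[0,0,0,-3,0,0,0.4],[0,0,0,-3.5,0,0,0.4],[0,0,0,-2.5,0,1,0.4],[0,0,0,0,0.3,3,0.4],[0,0,0,0,0.3,4,0.4],[0,0,0,0,0.3,4,0.4],[0,0,0,0,0.3,4,0.4],[0,0,0,0,0,3,0.4],[0,0,0,0,0,0,0.4]]

```text
time: 12.1
tool_pos: [0.5808, 0.1621, 0.1157]
tcp_rot: [1.23, 1.194, -1.222]
wrist_force: [-0.5, 0.3, -1.8]
width: 0.504
```

```bash
python3 go.py 0.5802 0.0825 0.11
```

```text
t 12.1 pos [0.5808 0.1621 0.1157] w 0.504 F [-0.5  0.3 -1.8]
 turn [ 0.006 -0.001 -0.006]  shift cm (xt,yt,zt) [0.56 0.13 7.96]  after turn [0.57 0.18 7.96]
```

Request:
arm_command:
  series:
    - [[0,0,0,0,0,3,0.4],[0,0,0,0,0.1,3,0.4],[0,0,0,0,0,1.2,0.4],[0,0,0,0,0,0.3,0.4],[0,0,0,0,0,0,0.4],[0,0,0,0,0,0,0.4]]

```text
time: 12.7
tool_pos: [0.5803, 0.0882, 0.1158]
tcp_rot: [1.234, 1.196, -1.22]
wrist_force: [0.9, -0.8, -0.0]
width: 0.503
```

```bash
python3 go.py 0.5802 0.0825 0.06; python3 tip.py pics/s9.png |head -1
```

```text
t 12.7 pos [0.5803 0.0882 0.1158] w 0.503 F [ 0.9 -0.8 -0. ]
 turn [ 0.005 -0.005 -0.007]  shift cm (xt,yt,zt) [ 5.58 -0.04  0.6 ]  after turn [5.58 0.   0.57]
[0.5803 0.0882 0.1158] w 0.503 F [ 0.9 -0.8 -0. ]
```

View pics/s9.png

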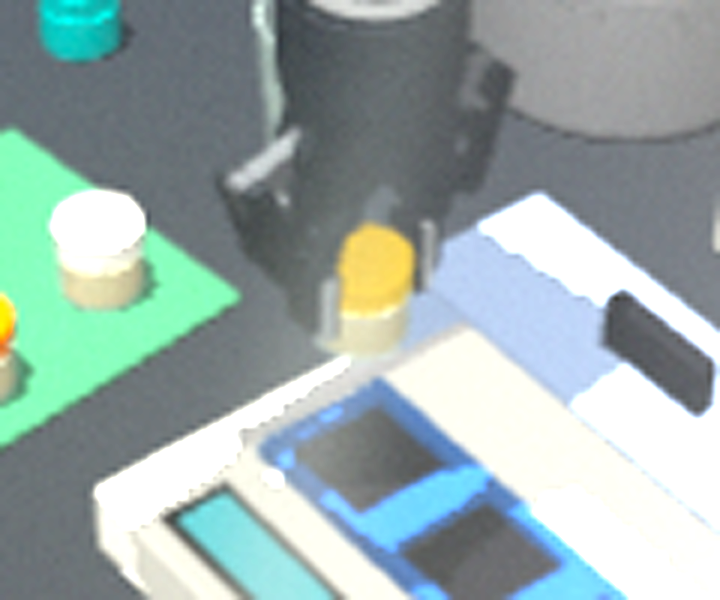

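Request:
arm_command:
  series:
    - [[0,0,0,0,0,0.4,0.4],[0,0,0,1.5,0,0,0.4],[0,0,0,2,0,0,0.4],[0,0,0,1.8,0,0,0.4],[0,0,0,0,0,0,0.4],[0,0,0,0,0,0,0.4]]

```text
time: 13.35
tool_pos: [0.5804, 0.0878, 0.0585]
tcp_rot: [1.231, 1.198, -1.216]
wrist_force: [0.5, -0.4, -0.2]
width: 0.506
```

```bash
python3 go.py 0.5802 0.084 0.041; python3 tip.py pics/s10.png |head -1
```

```text
t 13.35 pos [0.5804 0.0878 0.0585] w 0.506 F [ 0.5 -0.4 -0.2]
 turn [ 0.01  -0.005 -0.007]  shift cm (xt,yt,zt) [ 1.75 -0.02  0.39]  after turn [ 1.75 -0.01  0.38]
[0.5804 0.0878 0.0585] w 0.506 F [ 0.5 -0.4 -0.2]
```

View pics/s10.png

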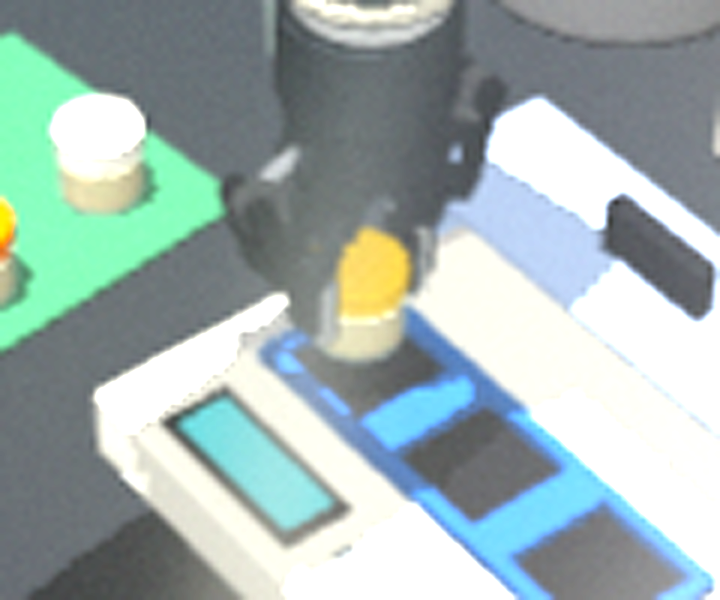

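Request:
arm_command:
  series:
    - [[0,0,0,0,0,0.4,0.4],[0,0,0,0,0,0.2,0.4],[0,0,0,0.8,0,0,0.4],[0,0,0,0.6,0,0,0.4],[0,0,0,0.3,0,0,0.4],[0,0,0,0,0,0,0.4]]

```text
time: 14.0
tool_pos: [0.5824, 0.0814, 0.0429]
tcp_rot: [1.234, 1.195, -1.213]
wrist_force: [-0.7, -0.3, -1.4]
width: 0.506
```

```bash
python3 go.py 0.5802 0.084 0.041; python3 tip.py pics/s11.png |head -1
```

```text
t 14.0 pos [0.5824 0.0814 0.0429] w 0.506 F [-0.7 -0.3 -1.4]
 turn [ 0.01  -0.006 -0.011]  shift cm (xt,yt,zt) [ 0.19 -0.22 -0.26]  after turn [ 0.19 -0.22 -0.26]
[0.5824 0.0814 0.0429] w 0.506 F [-0.7 -0.3 -1.4]
```

View pics/s11.png

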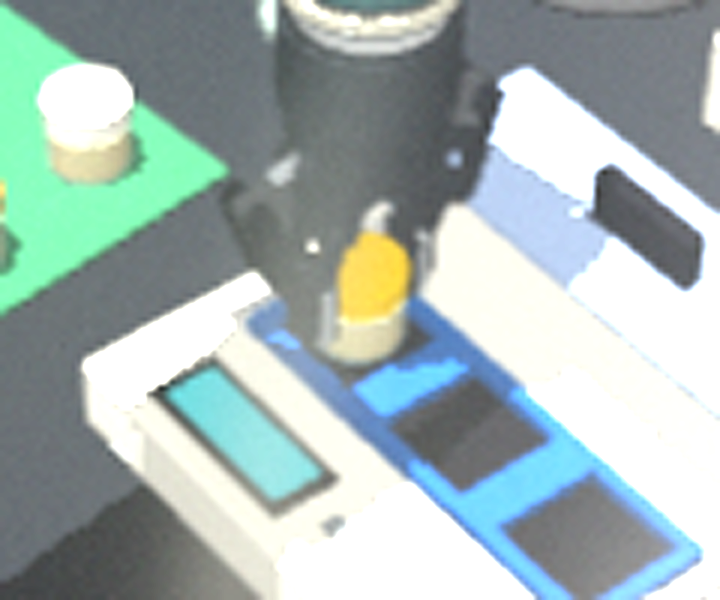

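The yellow jar is inside the left well. I'll lower the last 2 mm and release.

Request:
arm_command:
  series:
    - [[0,0,0,0.3,-0.1,-0.1,0.4],[0,0,0,0.1,0,0,0.4],[0,0,0,0,0,0,0.65],[0,0,0,0,0,0,0.65],[0,0,0,-2,0,0,0.65],[0,0,0,-3,0,0,0.65],[0,0,0,-3,0,0,0.65],[0,0,0,-1,0,-3,0.75],[0,0,0,0,0,-4,0.75],[0,0,0,0,0,-4,0.75]]

```text
time: 15.05
tool_pos: [0.5844, 0.1906, 0.135]
tcp_rot: [1.241, 1.189, -1.216]
wrist_force: [0.5, -0.1, 1.2]
width: 0.749
```

```bash
python3 go.py 0.5835 0.288 0.11
python3 - <<'E'
from h import *
p,d,K,T=cam('side');cv2.imwrite('pics/s12.png',cv2.resize(p[90:290,210:430],None,fx=3.4,fy=3))
E
```

```text
t 15.05 pos [0.5844 0.1906 0.135 ] w 0.749 F [ 0.5 -0.1  1.2]
 turn [ 0.002 -0.006 -0.015]  shift cm (xt,yt,zt) [ 2.55 -0.4  -9.72]  after turn [ 2.5  -0.39 -9.74]
```

View pics/s12.png

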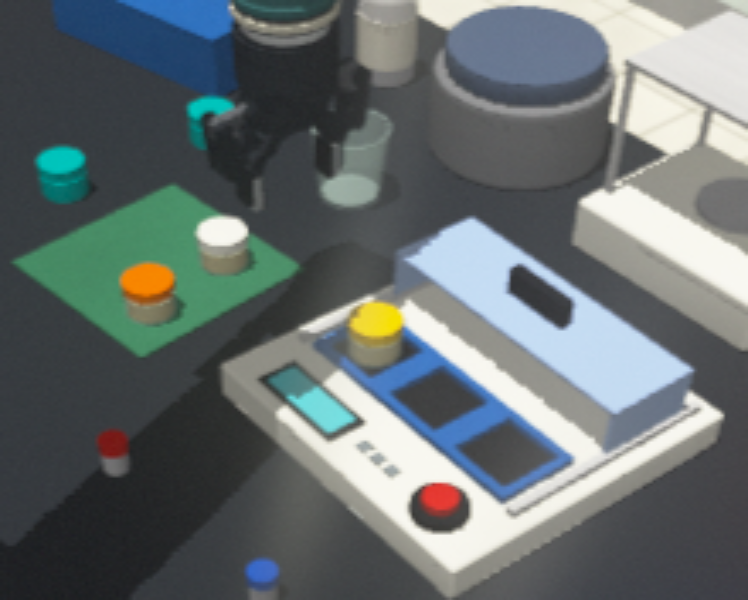

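Yellow stands upright in the left well (crop (375,335)). Next is white, at crop (222,245).

Request:
arm_command:
  series:
    - [[0,-0.006,-0.015,0,-0.2,-4,0.75],[0,0,0,0,0,-3.5,0.75],[0,0,0,0,0,-1.8,0.75],[0,0,0,0.5,-0.2,-0.3,0.75],[0,0,0,1,0,0,0.75],[0,0,0,1,0,0,0.75],[0,0,0,0,0,0,0.75],[0,0,0,0,0,0,0.75]]

```text
time: 15.9
tool_pos: [0.5829, 0.2935, 0.109]
tcp_rot: [1.229, 1.198, -1.226]
wrist_force: [0.4, 0.3, 0.2]
width: 0.749
```

```bash
python3 go.py 0.5835 0.288 0.0
```

```text
t 15.9 pos [0.5829 0.2935 0.109 ] w 0.749 F [0.4 0.3 0.2]
 turn [ 0.006 -0.002 -0.001]  shift cm (xt,yt,zt) [10.9   0.06  0.56]  after turn [10.9   0.07  0.55]
```

Request:
arm_command:
  series:
    - [[0,0,0,0,0,0.5,0.75],[0,0,0,2,0,0.1,0.75],[0,0,0,3,0,0,0.75],[0,0,0,2,0,0,0.75],[0,0,0,0,0,0,0.75]]

```text
time: 16.4
tool_pos: [0.5859, 0.2832, 0.0401]
tcp_rot: [1.235, 1.193, -1.225]
wrist_force: [-0.6, 0.1, 0.1]
width: 0.751
```

```bash
python3 go.py 0.5835 0.288 0.0;python3 tip.py pics/s13.png |head -1
```

```text
t 16.4 pos [0.5859 0.2832 0.0401] w 0.751 F [-0.6  0.1  0.1]
 turn [ 0.001 -0.003 -0.006]  shift cm (xt,yt,zt) [ 4.01 -0.27 -0.46]  after turn [ 4.01 -0.25 -0.47]
[0.5859 0.2832 0.0401] w 0.751 F [-0.6  0.1  0.1]
```

View pics/s13.png

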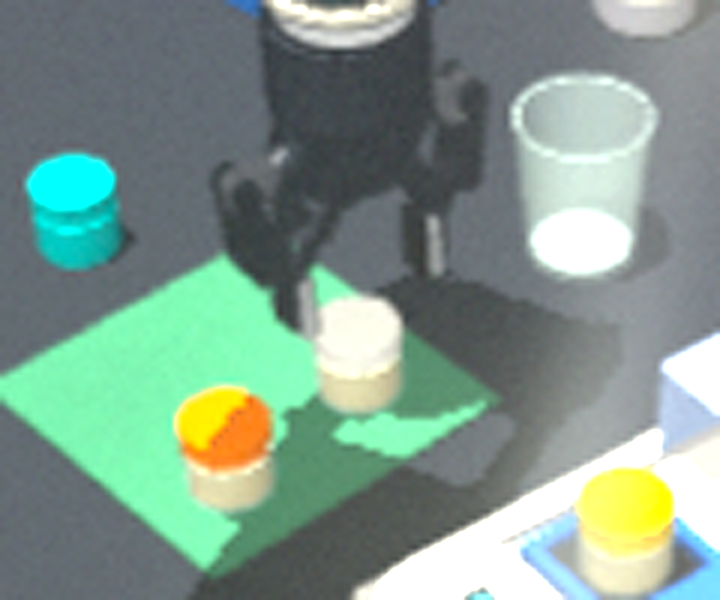

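Request:
arm_command:
  series:
    - [[0,0,0,0,-0.2,-0.4,0.75],[0,0,0,1.5,0,0,0.75],[0,0,0,1.5,0,0,0.75],[0,0,0,0.5,0,0,0.75],[0,0,0,0.2,0,0,0.75],[0,0,0,0,0,0,0.75]]

```text
time: 17.05
tool_pos: [0.5886, 0.2891, 0.0064]
tcp_rot: [1.242, 1.19, -1.217]
wrist_force: [-0.0, 0.1, -0.5]
width: 0.751
```

```bash
python3 go.py 0.5835 0.288 0.0;python3 tip.py pics/s14.png |head -1
```

```text
t 17.05 pos [0.5886 0.2891 0.0064] w 0.751 F [-0.   0.1 -0.5]
 turn [ 0.001 -0.007 -0.014]  shift cm (xt,yt,zt) [ 0.63 -0.51  0.13]  after turn [ 0.64 -0.5   0.13]
[0.5886 0.2891 0.0064] w 0.751 F [-0.   0.1 -0.5]
```

View pics/s14.png

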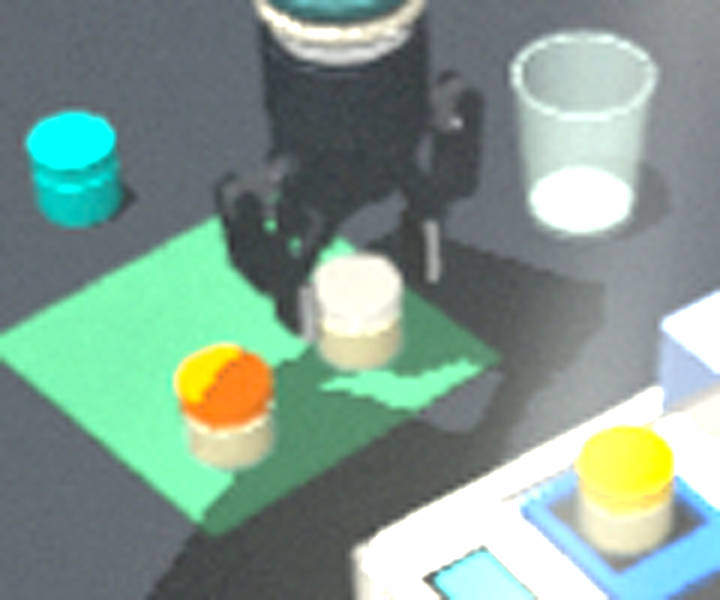

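Request:
arm_command:
  series:
    - [[0,0,-0.01,0.3,-0.4,0.1,0.75],[0,0,0,0.3,0,0,0.75],[0,0,0,0,0,0,0.75],[0,0,0,0,0,0,0.4],[0,0,0,0,0,0,0.4],[0,0,0,0,0,0,0.4],[0,0,0,0,0,0,0.4],[0,0,0,0,0,0,0.4]]
  newtons: 25

```text
time: 17.9
tool_pos: [0.5853, 0.2887, 0.0015]
tcp_rot: [1.239, 1.197, -1.223]
wrist_force: [0.8, -2.0, -0.3]
width: 0.509
```

```bash
python3 go.py 0.578 0.0065 0.12
```

```text
t 17.9 pos [0.5853 0.2887 0.0015] w 0.509 F [ 0.8 -2.  -0.3]
 turn [ 0.001 -0.008 -0.006]  shift cm (xt,yt,zt) [-12.07   0.15  28.14]  after turn [-11.85   0.11  28.23]
```

Request:
arm_command:
  series:
    - [[0,0,0,-2,0,0,0.4],[0,0,0,-3,0,0,0.4],[0,0,0,-4,0,0,0.4],[0,0,0,-3.5,0,1,0.4],[0,0,0,0,0,3,0.4],[0,0,0,0,0,4.5,0.4],[0,0,0,0,0,4.5,0.4],[0,0,0,0,0,4,0.4],[0,0,0,0,0,2,0.4],[0,0,0,0,0,0,0.4]]

```text
time: 18.9
tool_pos: [0.5789, 0.0924, 0.1301]
tcp_rot: [1.235, 1.197, -1.219]
wrist_force: [0.6, -0.3, -0.5]
width: 0.506
```

```bash
python3 go.py 0.578 0.0065 0.12
```

```text
t 18.9 pos [0.5789 0.0924 0.1301] w 0.506 F [ 0.6 -0.3 -0.5]
 turn [ 0.005 -0.006 -0.007]  shift cm (xt,yt,zt) [0.96 0.11 8.6 ]  after turn [1.01 0.16 8.59]
```

Request:
arm_command:
  series:
    - [[0,0,0,0,0,3,0.4],[0,0,0,0,0,3,0.4],[0,0,0,0,0,1.6,0.4],[0,0,0,0,0,0.4,0.4],[0,0,0,1,0,0,0.4],[0,0,0,2,0,0,0.4],[0,0,0,0,0,0,0.4],[0,0,0,0,0,0,0.4]]

```text
time: 19.7
tool_pos: [0.5781, 0.0166, 0.0979]
tcp_rot: [1.238, 1.2, -1.215]
wrist_force: [0.2, -0.2, -0.4]
width: 0.504
```

```bash
python3 go.py 0.5785 0.0065 0.06
```

```text
t 19.7 pos [0.5781 0.0166 0.0979] w 0.504 F [ 0.2 -0.2 -0.4]
 turn [ 0.007 -0.011 -0.008]  shift cm (xt,yt,zt) [3.78 0.04 1.05]  after turn [3.79 0.07 1.01]
```

Request:
arm_command:
  series:
    - [[0,0,0,0,0,0.7,0.4],[0,0,0,0,0,0.4,0.4],[0,0,0,1.5,0,0,0.4],[0,0,0,1.8,0,0,0.4],[0,0,0,0,0,0,0.4],[0,0,0,0,0,0,0.4]]

```text
time: 20.3
tool_pos: [0.5799, 0.0063, 0.0648]
tcp_rot: [1.239, 1.198, -1.211]
wrist_force: [0.0, -0.4, 0.1]
width: 0.507
```

```bash
python3 go.py 0.5785 0.0065 0.041;python3 tip.py pics/s15.png |head -1
```

```text
t 20.3 pos [0.5799 0.0063 0.0648] w 0.507 F [ 0.  -0.4  0.1]
 turn [ 0.008 -0.011 -0.012]  shift cm (xt,yt,zt) [ 2.38 -0.17  0.01]  after turn [ 2.38 -0.14 -0.01]
[0.5799 0.0063 0.0648] w 0.507 F [ 0.  -0.4  0.1]
```

View pics/s15.png

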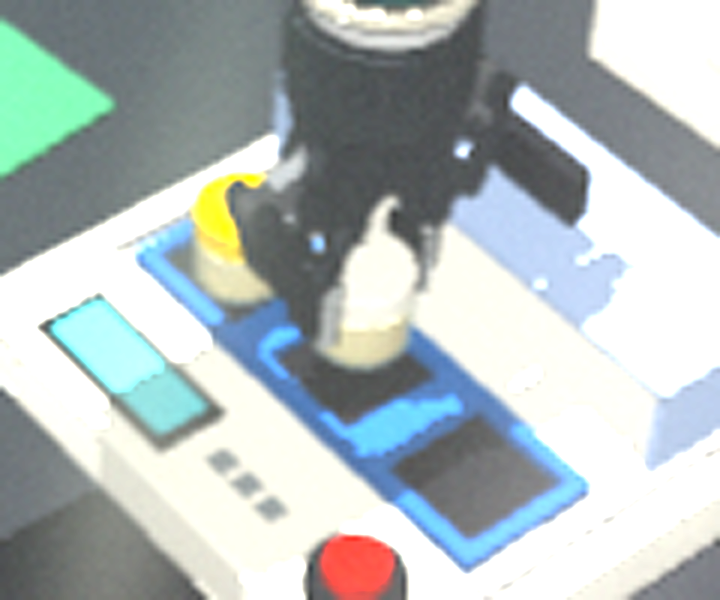

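Request:
arm_command:
  series:
    - [[0,0,0,0.8,-0.1,0,0.4],[0,0,0,0.8,-0.1,0,0.4],[0,0,0,0.5,0,0,0.4],[0,0,0,0.3,0,0,0.4],[0,0,0,0,0,0,0.4]]

```text
time: 20.85
tool_pos: [0.5787, 0.0066, 0.04]
tcp_rot: [1.24, 1.197, -1.21]
wrist_force: [-0.3, 0.4, -1.3]
width: 0.509
```

```bash
python3 go.py 0.5785 0.0065 0.040;python3 tip.py pics/s16.png |head -1
```

```text
t 20.85 pos [0.5787 0.0066 0.04  ] w 0.509 F [-0.3  0.4 -1.3]
 turn [ 0.008 -0.011 -0.014]  shift cm (xt,yt,zt) [-0.01 -0.02  0.02]  after turn [-0.   -0.02  0.02]
[0.5787 0.0066 0.04  ] w 0.509 F [-0.3  0.4 -1.3]
```

View pics/s16.png

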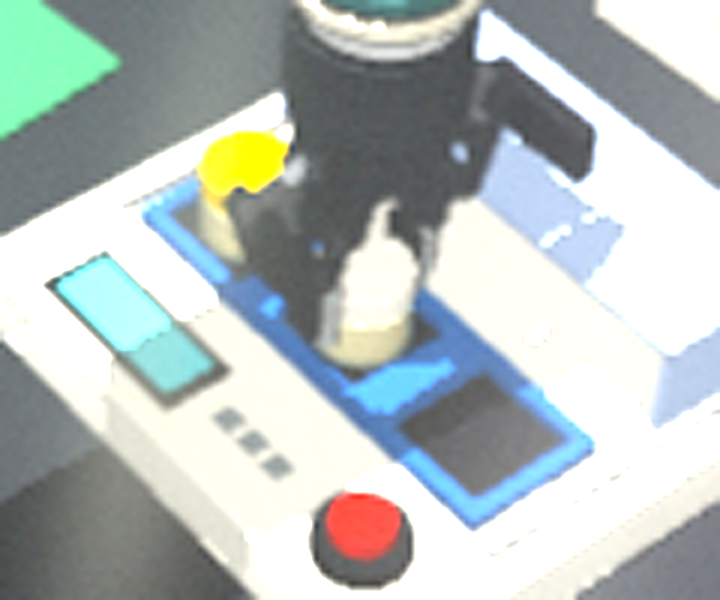

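White is in the middle well. Releasing, then heading for orange.

Request:
arm_command:
  series:
    - [[0,0,0,0.2,0,0,0.4],[0,0,0,0,0,0,0.65],[0,0,0,0,0,0,0.65],[0,0,0,-2,0,0,0.65],[0,0,0,-3,0,0,0.65],[0,0,0,-4,0,0,0.65],[0,0,0,-1,0,-3,0.75],[0,0,0,0,-1.5,-4.5,0.75],[0,0,0,0,-1.5,-4.5,0.75],[0,0,0,0,-1.5,-4.5,0.75]]

```text
time: 21.9
tool_pos: [0.5406, 0.1713, 0.1474]
tcp_rot: [1.253, 1.185, -1.21]
wrist_force: [1.0, -0.3, -1.1]
width: 0.749
```

```bash
python3 go.py 0.4945 0.269 0.11
python3 - <<'E'
from h import *
p,d,K,T=cam('side');cv2.imwrite('pics/s17.png',cv2.resize(p[90:290,210:430],None,fx=3.4,fy=3))
E
```

```text
t 21.9 pos [0.5406 0.1713 0.1474] w 0.749 F [ 1.  -0.3 -1.1]
 turn [-0.002 -0.012 -0.023]  shift cm (xt,yt,zt) [ 3.75 -5.01 -9.57]  after turn [ 3.74 -4.9  -9.63]
```

View pics/s17.png

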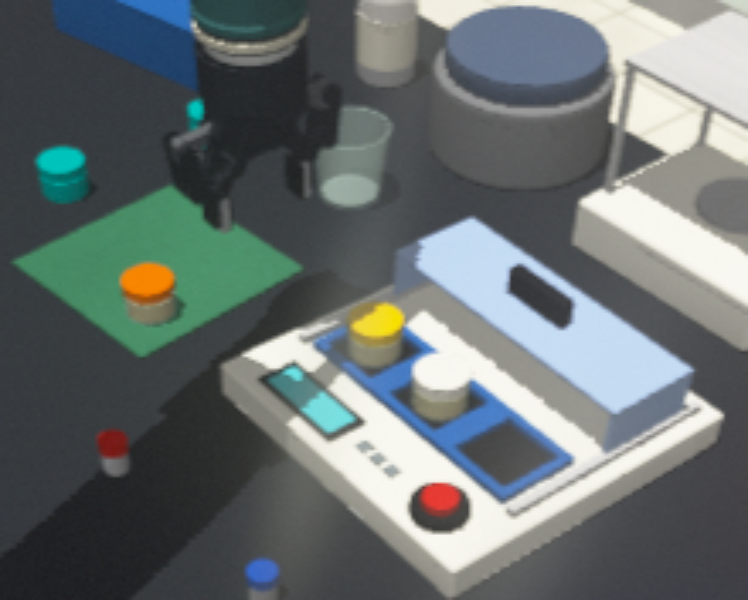

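Both jars stand in their wells, with orange still at its place (crop (148,292)). Going for orange.

Request:
arm_command:
  series:
    - [[0,-0.012,-0.023,0,-1.5,-3,0.75],[0,0,0,1,-1.5,-3,0.75],[0,0,0,1,-1,-2,0.75],[0,0,0,1,-0.4,-1,0.75],[0,0,0,1,0,0,0.75],[0,0,0,0,0,0,0.75],[0,0,0,0,0,0,0.75]]

```text
time: 22.65
tool_pos: [0.4967, 0.2748, 0.1092]
tcp_rot: [1.233, 1.2, -1.221]
wrist_force: [0.7, 1.1, 0.1]
width: 0.751
```

```bash
python3 go.py 0.4945 0.269 0.0
```

```text
t 22.65 pos [0.4967 0.2748 0.1092] w 0.751 F [0.7 1.1 0.1]
 turn [ 0.007 -0.006 -0.004]  shift cm (xt,yt,zt) [10.91 -0.25  0.66]  after turn [10.92 -0.21  0.59]
```

Request:
arm_command:
  series:
    - [[0,0,0,0,-0.2,0.4,0.75],[0,0,0,2,0,0.1,0.75],[0,0,0,3,0,0,0.75],[0,0,0,2,0,0,0.75],[0,0,0,0,0,0,0.75],[0,0,0,0,0,0,0.75]]

```text
time: 23.25
tool_pos: [0.5006, 0.2651, 0.0417]
tcp_rot: [1.243, 1.192, -1.22]
wrist_force: [0.6, 0.8, 0.9]
width: 0.745
```

```bash
python3 go.py 0.4945 0.269 0.0;python3 tip.py pics/s18.png |head -1
```

```text
t 23.25 pos [0.5006 0.2651 0.0417] w 0.745 F [0.6 0.8 0.9]
 turn [-0.001 -0.008 -0.011]  shift cm (xt,yt,zt) [ 4.16 -0.67 -0.34]  after turn [ 4.17 -0.63 -0.37]
[0.5006 0.2651 0.0417] w 0.745 F [0.6 0.8 0.9]
```

View pics/s18.png

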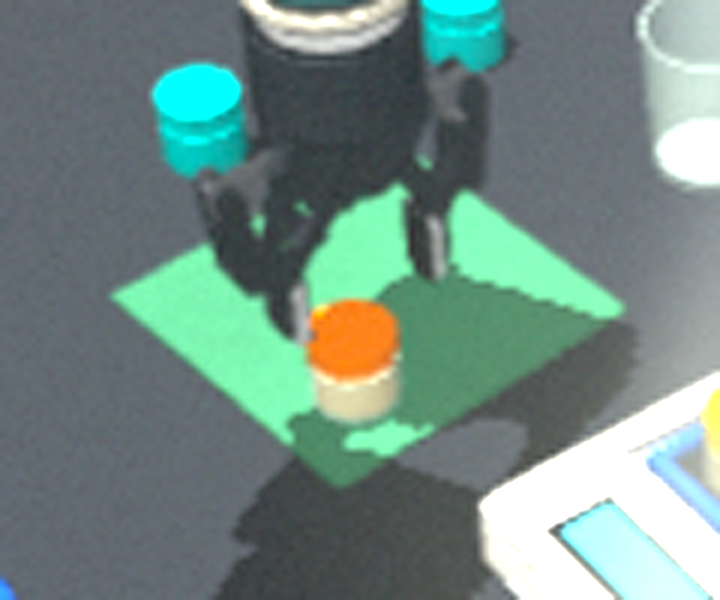

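Request:
arm_command:
  series:
    - [[0,-0.008,-0.011,0,-0.5,-0.3,0.75],[0,0,0,1,-0.2,0,0.75],[0,0,0,1.5,0,0,0.75],[0,0,0,0.8,0,0,0.75],[0,0,0,0.4,0,0,0.75],[0,0,0,0,0,0,0.75]]

```text
time: 23.9
tool_pos: [0.4956, 0.2697, 0.0053]
tcp_rot: [1.235, 1.193, -1.228]
wrist_force: [-0.3, -0.6, 0.4]
width: 0.747
```

```bash
python3 go.py 0.4945 0.269 0.0;python3 tip.py pics/s19.png |head -1
```

```text
t 23.9 pos [0.4956 0.2697 0.0053] w 0.747 F [-0.3 -0.6  0.4]
 turn [-0.001 -0.002 -0.004]  shift cm (xt,yt,zt) [ 0.53 -0.11  0.08]  after turn [ 0.53 -0.11  0.08]
[0.4956 0.2697 0.0053] w 0.747 F [-0.3 -0.6  0.4]
```

View pics/s19.png

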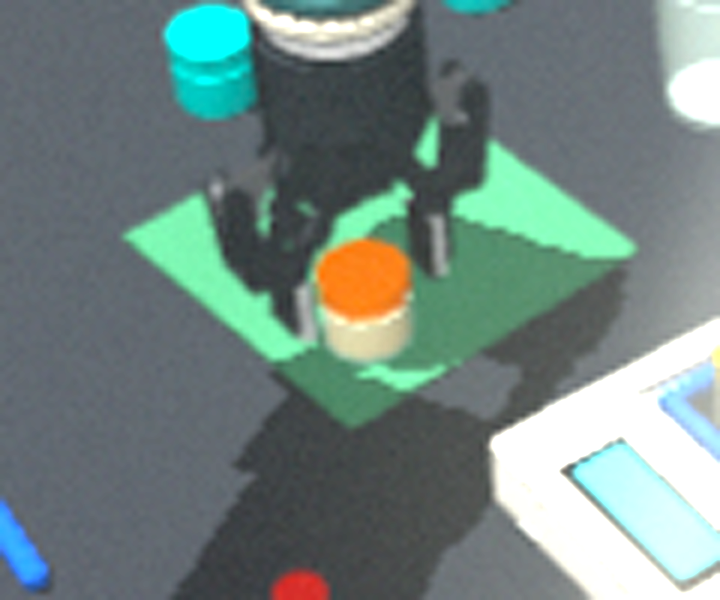

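Request:
arm_command:
  series:
    - [[0,0,0,0.3,-0.1,0.1,0.75],[0,0,0,0.2,0,0,0.75],[0,0,0,0,0,0,0.4],[0,0,0,0,0,0,0.4],[0,0,0,0,0,0,0.4],[0,0,0,0,0,0,0.4],[0,0,0,0,0,0,0.4]]
  newtons: 25

```text
time: 24.65
tool_pos: [0.4954, 0.269, 0.001]
tcp_rot: [1.237, 1.192, -1.226]
wrist_force: [1.2, -0.0, -0.5]
width: 0.508
```

Request:
arm_command:
  series:
    - [[0,0,0,-2,0,0,0.4],[0,0,0,-3,0,0,0.4],[0,0,0,-4,0,0,0.4],[0,0,0,-4,1,1,0.4],[0,0,0,0,1,3,0.4],[0,0,0,0,1,4.5,0.4],[0,0,0,0,1,4.5,0.4],[0,0,0,0,1,4.5,0.4],[0,0,0,0,1,4.5,0.4],[0,0,0,0,1,3,0.4]]

```text
time: 25.65
tool_pos: [0.5585, 0.0122, 0.1368]
tcp_rot: [1.23, 1.195, -1.217]
wrist_force: [0.3, -0.0, -1.1]
width: 0.506
```

```bash
python3 go.py 0.576 -0.0695 0.12
```

```text
t 25.65 pos [0.5585 0.0122 0.1368] w 0.506 F [ 0.3 -0.  -1.1]
 turn [ 0.009 -0.002 -0.008]  shift cm (xt,yt,zt) [1.67 1.9  8.14]  after turn [1.68 1.99 8.12]
```

Request:
arm_command:
  series:
    - [[0,0,0,0,0.5,2.5,0.4],[0,0,0,0,0.5,2.3,0.4],[0,0,0,0,0.4,1.2,0.4],[0,0,0,0,0.3,0.3,0.4],[0,0,0,1.5,0,0,0.4],[0,0,0,2,0,0,0.4],[0,0,0,0,0,0,0.4],[0,0,0,0,0,0,0.4]]

```text
time: 26.45
tool_pos: [0.5747, -0.0548, 0.0986]
tcp_rot: [1.234, 1.194, -1.221]
wrist_force: [0.2, 0.1, -0.5]
width: 0.508
```

```bash
python3 go.py 0.5765 -0.0695 0.06
```

```text
t 26.45 pos [ 0.5747 -0.0548  0.0986] w 0.508 F [ 0.2  0.1 -0.5]
 turn [ 0.004 -0.004 -0.007]  shift cm (xt,yt,zt) [3.86 0.19 1.48]  after turn [3.86 0.23 1.46]
```

Request:
arm_command:
  series:
    - [[0,0,0,0,0.1,1,0.4],[0,0,0,0,0.1,0.5,0.4],[0,0,0,1.5,0,0.1,0.4],[0,0,0,1.8,0,0,0.4],[0,0,0,0,0,0,0.4],[0,0,0,0,0,0,0.4]]

```text
time: 27.05
tool_pos: [0.5783, -0.0714, 0.0655]
tcp_rot: [1.234, 1.192, -1.217]
wrist_force: [0.9, -0.6, -0.3]
width: 0.507
```

```bash
python3 go.py 0.5765 -0.0695 0.04;python3 tip.py pics/s20.png |head -1
```

```text
t 27.05 pos [ 0.5783 -0.0714  0.0655] w 0.507 F [ 0.9 -0.6 -0.3]
 turn [ 0.006 -0.003 -0.011]  shift cm (xt,yt,zt) [ 2.55 -0.21 -0.17]  after turn [ 2.55 -0.18 -0.18]
[ 0.5783 -0.0714  0.0655] w 0.507 F [ 0.9 -0.6 -0.3]
```

View pics/s20.png

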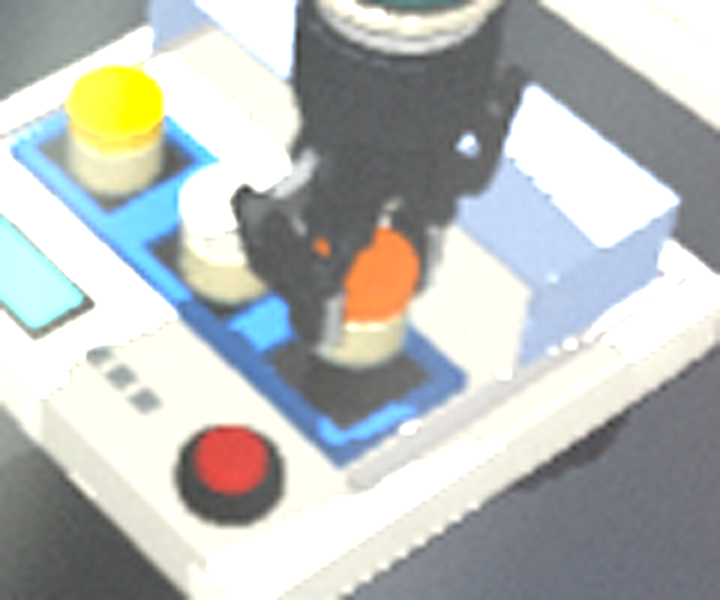

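Request:
arm_command:
  series:
    - [[0,0,0,0.8,-0.1,-0.1,0.4],[0,0,0,0.8,-0.1,-0.1,0.4],[0,0,0,0.6,0,0,0.4],[0,0,0,0.3,0,0,0.4],[0,0,0,0,0,0,0.4]]

```text
time: 27.6
tool_pos: [0.577, -0.069, 0.0396]
tcp_rot: [1.235, 1.191, -1.216]
wrist_force: [0.0, 0.1, -1.3]
width: 0.505
```

```bash
python3 go.py 0.5765 -0.0695 0.040;python3 tip.py pics/s21.png |head -1
```

```text
t 27.6 pos [ 0.577  -0.069   0.0396] w 0.505 F [ 0.   0.1 -1.3]
 turn [ 0.006 -0.003 -0.013]  shift cm (xt,yt,zt) [-0.04 -0.05  0.05]  after turn [-0.04 -0.05  0.05]
[ 0.577  -0.069   0.0396] w 0.505 F [ 0.   0.1 -1.3]
```

View pics/s21.png

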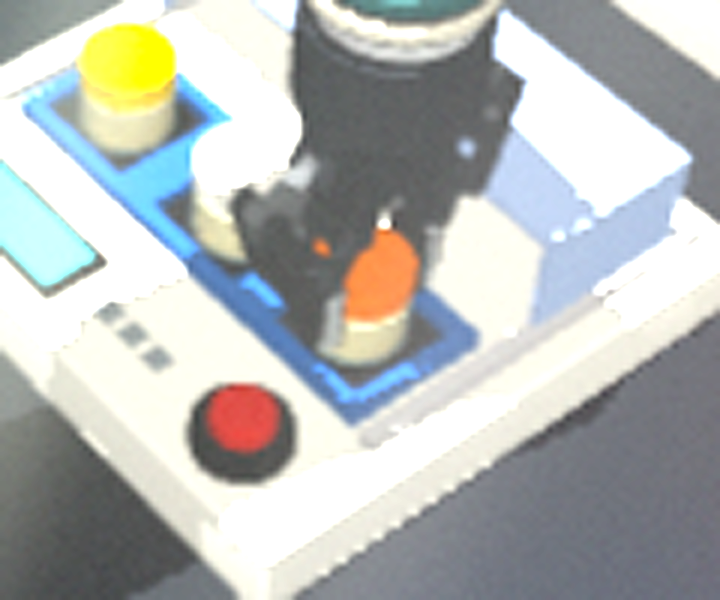

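Orange is in the right well. Releasing and lifting, then checking all three wells.

Request:
arm_command:
  series:
    - [[0,0,0,0.2,0,0,0.4],[0,0,0,0,0,0,0.65],[0,0,0,0,0,0,0.65],[0,0,0,-2,0,0,0.65],[0,0,0,-3,0,0,0.65],[0,0,0,-4,0,0,0.65],[0,0,0,-2,0,0,0.4],[0,0,0,0,2,-2,0.4],[0,0,0,0,3,-2.5,0.4],[0,0,0,0,2,-2,0.4]]

```text
time: 28.65
tool_pos: [0.6492, -0.0075, 0.1576]
tcp_rot: [1.24, 1.183, -1.216]
wrist_force: [0.3, 0.5, 0.3]
width: 0.402
```

```bash
python3 go.py 0.672 0.004 0.13
python3 - <<'E'
from h import *
p,d,K,T=cam('side');cv2.imwrite('pics/s22.png',cv2.resize(p[90:290,210:430],None,fx=3.4,fy=3));P=cloud(d,K,T)
D=np.load('side6.npz');
m=(P[...,2]>.115)&(P[...,2]<.135)&(abs(P[...,0]-.672)<.03)&(abs(P[...,1]-.004)<.04)
print('fin',P[m].min(0),P[m].max(0),np.median(P[m],0))
E
```

```text
t 28.65 pos [ 0.6492 -0.0075  0.1576] w 0.402 F [0.3 0.5 0.3]
 turn [ 0.001 -0.002 -0.019]  shift cm (xt,yt,zt) [ 2.8   2.19 -1.21]  after turn [ 2.76  2.24 -1.22]
fin [ 0.66562218 -0.02754636  0.11528173] [0.6810851  0.03284468 0.1290999 ] [ 0.67036967 -0.00399824  0.12449455]
```

View pics/s22.png

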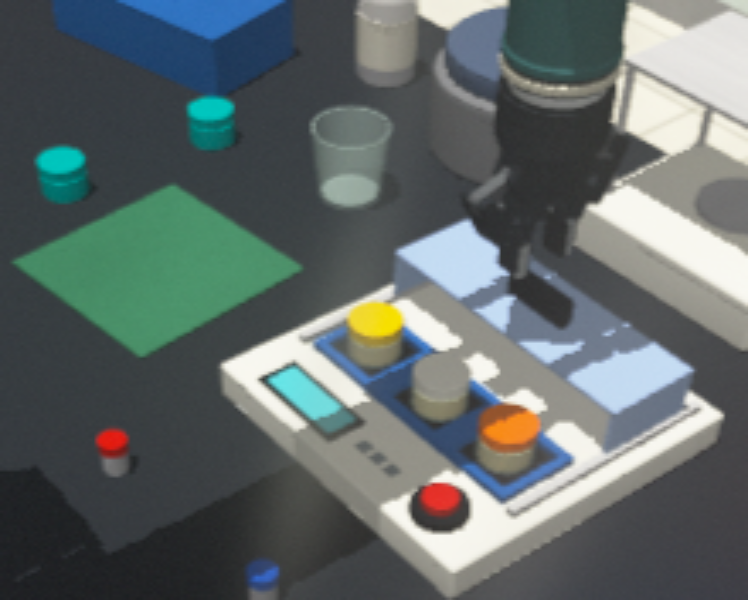

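All three jars stand upright in their wells. Next I'll pinch the fin (centre about (0.673,0.004)) and shut.

Request:
arm_command:
  series:
    - [[0,0,-0.019,0,1.5,-0.8,0.4],[0,0,0,0,0.7,-0.3,0.4],[0,0,0,0,0,0,0.4],[0,0,0,1,0,0,0.4],[0,0,0,0,0,0,0.4]]

```text
time: 29.2
tool_pos: [0.6748, 0.0067, 0.148]
tcp_rot: [1.231, 1.198, -1.224]
wrist_force: [-1.4, -0.1, -0.8]
width: 0.399
```

```bash
python3 go.py 0.673 0.004 0.09
```

```text
t 29.2 pos [0.6748 0.0067 0.148 ] w 0.399 F [-1.4 -0.1 -0.8]
 turn [ 0.005 -0.003 -0.002]  shift cm (xt,yt,zt) [ 5.79 -0.18  0.3 ]  after turn [ 5.8  -0.17  0.28]
```

Request:
arm_command:
  series:
    - [[0,0,0,1,-0.2,0.2,0.4],[0,0,0,1.5,0,0,0.4],[0,0,0,1.5,0,0,0.4],[0,0,0,1,0,0,0.4],[0,0,0,0.5,0,0,0.4],[0,0,0,0,0,0,0.4],[0,0,0,0,0,0,0.4]]

```text
time: 29.9
tool_pos: [0.6685, 0.0031, 0.085]
tcp_rot: [1.23, 1.201, -1.23]
wrist_force: [-0.5, -0.1, 0.2]
width: 0.404
```

```bash
python3 go.py 0.673 0.004 0.09
```

```text
t 29.9 pos [0.6685 0.0031 0.085 ] w 0.404 F [-0.5 -0.1  0.2]
 turn [ 0.003 -0.003  0.003]  shift cm (xt,yt,zt) [-0.5   0.45 -0.11]  after turn [-0.5   0.45 -0.11]
```

Request:
arm_command:
  series:
    - [[0,0,0,-0.3,0.4,0,0.4],[0,0,0,-0.1,0,0,0.4],[0,0,0,0,0,0,0],[0,0,0,0,0,0,0],[0,0,0,0,0,0,0],[0,0,0,0,-0.5,0,0],[0,0,0,0,-1,0,0],[0,0,0,0,-1.2,0,0],[0,0,0,0,-1.2,0,0],[0,0,0,0,-1.2,0,0]]

```text
time: 30.9
tool_pos: [0.6227, 0.0048, 0.0917]
tcp_rot: [1.235, 1.194, -1.224]
wrist_force: [3.1, 0.8, -1.8]
width: 0.132
```

```bash
python3 go.py 0.578 0.006 0.088
```

```text
t 30.9 pos [0.6227 0.0048 0.0917] w 0.132 F [ 3.1  0.8 -1.8]
 turn [ 0.002 -0.004 -0.006]  shift cm (xt,yt,zt) [ 0.34 -4.47  0.01]  after turn [ 0.37 -4.47  0.02]
```

Request:
arm_command:
  series:
    - [[0,0,0,0,-1.2,0,0],[0,0,0,0,-1.2,0,0],[0,0,0,0,-1,0,0],[0,0,0,0,-0.7,0,0],[0,0,0,0,-0.6,0,0],[0,0,0,0,-0.6,0,0],[0,0,0,0,-0.6,0,0]]

```text
time: 31.6
tool_pos: [0.5805, 0.0063, 0.0921]
tcp_rot: [1.26, 1.154, -1.184]
wrist_force: [25.5, 0.8, -20.0]
width: 0.129
```

```bash
python3 go.py 0.578 0.006 0.088
```

```text
t 31.6 pos [0.5805 0.0063 0.0921] w 0.129 F [ 25.5   0.8 -20. ]
 turn [ 0.002 -0.004 -0.059]  shift cm (xt,yt,zt) [ 0.4  -0.28  0.04]  after turn [ 0.41 -0.25  0.04]
```

The shield is against its shut stop. I'll release, lift and go to START, turning the jaws 90° so the knuckles stay clear of the shield.

Request:
arm_command:
  series:
    - [[0,0,0,0,0,0,0.4],[0,0,0,0,0,0,0.4],[0,0,0,-2,0,0,0.4],[0,0,0,-3,0,0,0.4],[0,0,-0.05,-3,0,0,0.2],[0.14,0,0,0,-2,2,0],[0.14,0,0,0,-2,2,0],[0.14,0,0,0,-1.5,1.5,0],[0.14,0,0,0,-1,1,0],[0.14,0,0,0,0,0,0]]

```text
time: 32.6
tool_pos: [0.4874, -0.046, 0.1754]
tcp_rot: [1.732, 0.761, -1.745]
wrist_force: [-0.0, -0.4, -0.0]
width: 0.001
```

Request:
arm_command:
  series:
    - [[0.14,0,0,0,0,0,0],[0.14,0,0,0,0,0,0],[0.14,0,0,0,0,0,0],[0.14,0,0,0,0,0,0],[0.14,0,0,0,0,0,0],[0.14,0,0,0,0,0,0],[0,0,0,0,0,0,0],[0,0,0,0,0,0,0]]

```text
time: 33.4
tool_pos: [0.4772, -0.0462, 0.1763]
tcp_rot: [-2.171, 0.057, 2.217]
wrist_force: [0.1, 0.3, 0.4]
width: 0.0
```

```bash
python3 go.py 0.4985 -0.080 0.07 -1.5708
python3 - <<'E'
from h import *
p,d,K,T=cam('side');cv2.imwrite('pics/s23.png',cv2.resize(p[90:290,210:430],None,fx=3.4,fy=3));P=cloud(d,K,T)
h=cv2.cvtColor(p,cv2.COLOR_BGR2HSV);m=((h[...,0]<8)&(h[...,1]>150)&(abs(P[...,0]-.5)<.03)&(abs(P[...,1]+.08)<.03)&(P[...,2]>.055));print(m.sum(),P[m].min(0),P[m].max(0),P[m].mean(0))
m=(P[...,2]>.115)&(P[...,2]<.135)&(abs(P[...,0]-.578)<.03)&(abs(P[...,1]-.004)<.04);print('fin',P[m].min(0),P[m].max(0),np.median(P[m],0))
E
```

```text
t 33.4 pos [ 0.4772 -0.0462  0.1763] w 0.0 F [0.1 0.3 0.4]
 turn [-0.052  0.021  0.001]  shift cm (xt,yt,zt) [10.58  3.26 -2.53]  after turn [10.63  3.38 -2.13]
81 [ 0.4878106  -0.09210152  0.05509804] [ 0.51222191 -0.06335775  0.06631643] [ 0.49835482 -0.08057951  0.06146539]
fin [ 0.57097625 -0.02390248  0.11503167] [0.58541186 0.03129762 0.13010162] [ 0.57611986 -0.01136945  0.12372483]
```

View pics/s23.png

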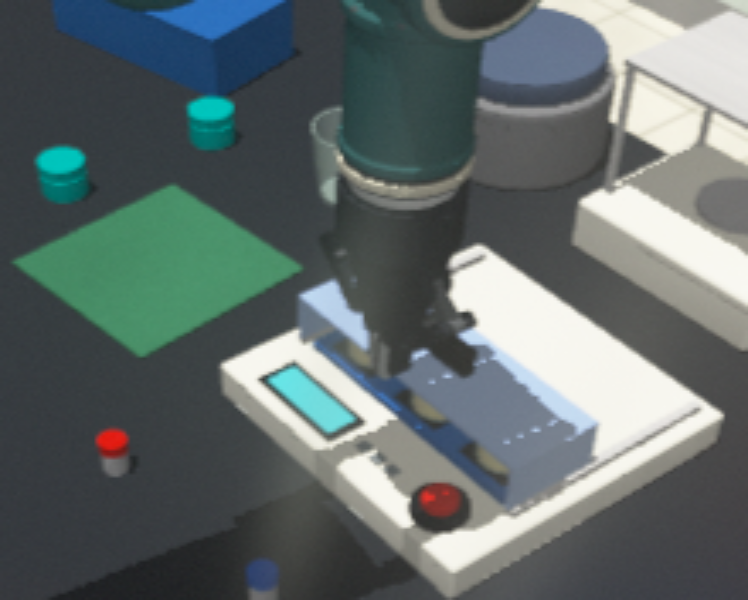

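The shield is shut: by side-view depth the fin moved back 95 mm, and the jars are visible beneath it. Now over START at (0.4985,-0.080).

Request:
arm_command:
  series:
    - [[-0.05,0.021,0,0,1.5,-1,0],[0,0,0,1,1.2,-0.8,0],[0,0,0,2,0.6,-0.3,0],[0,0,0,2,0,0,0],[0,0,0,2,0,0,0],[0,0,0,0,0,0,0],[0,0,0,0,0,0,0]]

```text
time: 34.15
tool_pos: [0.4983, -0.0823, 0.1023]
tcp_rot: [2.218, 0.005, -2.222]
wrist_force: [0.3, 0.3, 0.1]
width: 0.0
```

```bash
python3 go.py 0.4985 -0.080 0.045 -1.5708;python3 tip.py pics/s24.png
```

```text
t 34.15 pos [ 0.4983 -0.0823  0.1023] w 0.0 F [0.3 0.3 0.1]
 turn [0.004 0.002 0.001]  shift cm (xt,yt,zt) [ 5.73 -0.22 -0.03]  after turn [ 5.73 -0.23 -0.02]
[ 0.4983 -0.0823  0.1023] w 0.0 F [0.3 0.3 0.1]
crop origin 280 189
211 [(333, (478, -71, 219)), (336, (484, -75, 218))]
215 [(333, (482, -68, 201)), (336, (484, -75, 205)), (339, (480, -88, 219)), (342, (481, -96, 224))]
219 [(330, (486, -55, 175)), (333, (481, -70, 192)), (336, (482, -78, 197)), (339, (481, -88, 206))]
223 [(330, (486, -56, 163)), (333, (492, -60, 163)), (336, (483, -78, 183)), (339, (481, -89, 194))]
227 [(336, (485, -77, 169)), (339, (486, -85, 176)), (342, (481, -99, 190)), (345, (491, -98, 182))]
231 [(336, (488, -75, 151)), (339, (487, -85, 162)), (342, (487, -94, 169)), (345, (489, -100, 173))]
235 [(336, (487, -76, 140)), (339, (487, -86, 150)), (342, (491, -91, 150)), (345, (484, -106, 169))]
239 [(336, (488, -77, 127)), (339, (489, -85, 132)), (342, (490, -93, 139)), (345, (498, -95, 135))]
243 [(339, (487, -88, 123)), (342, (491, -94, 126))]
```

View pics/s24.png

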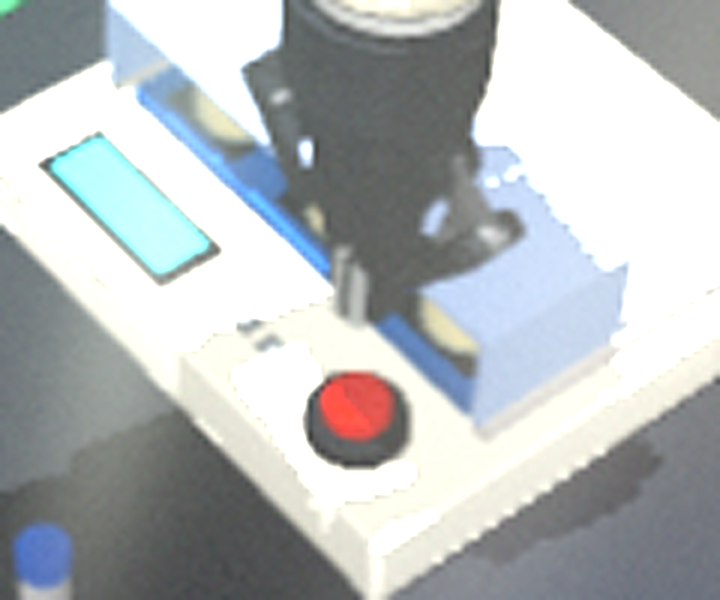

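Request:
arm_command:
  series:
    - [[0,0,0,1.5,-0.2,0,0],[0,0,0,2,0,0,0],[0,0,0,1.3,0,0,0],[0,0,0,0.3,0,0,0],[0,0,0,0,0,0,0]]

```text
time: 34.7
tool_pos: [0.501, -0.0802, 0.0512]
tcp_rot: [2.224, 0.005, -2.215]
wrist_force: [-1.1, -0.8, -0.6]
width: 0.002
```

Request:
arm_command:
  series:
    - [[0,0,0,0.4,0,0,0],[0,0,0,0.4,0,0,0],[0,0,0,0,0,0,0]]

```text
time: 35.0
tool_pos: [0.502, -0.0803, 0.0443]
tcp_rot: [2.225, 0.004, -2.213]
wrist_force: [-1.1, 0.6, 2.9]
width: 0.004
```

Request:
arm_command:
  series:
    - [[0,0,0,0.4,0,0.1,0],[0,0,0,0.4,0,0.1,0],[0,0,0,0.4,0,0,0]]

```text
time: 35.3
tool_pos: [0.5026, -0.0804, 0.0399]
tcp_rot: [2.228, 0.005, -2.211]
wrist_force: [-18.0, 2.5, 42.1]
width: 0.004
```

Request:
arm_command:
  series:
    - [[0,0,0,0.4,0,0,0],[0,0,0,0.4,0,0,0]]

```text
time: 35.5
tool_pos: [0.5024, -0.0804, 0.04]
tcp_rot: [2.225, 0.005, -2.214]
wrist_force: [-14.1, 3.0, 32.2]
width: 0.006
```

It hit the hard stop (30–40 N, well above the 5 N spring), so START was fully down. Now I'll lift, turn back and check.

Request:
arm_command:
  series:
    - [[0,0,0,-2,0,0,0],[0,0,0,-3,0,0,0],[0,0,0,-4,0,0,0],[0,0,0,-3,0,0,0],[-0.14,0,0,0,-2,-2,0.4],[-0.14,0,0,0,-2,-2,0.4],[-0.14,0,0,0,-1,-1,0.4],[-0.14,0,0,0,0,0,0.4],[-0.14,0,0,0,0,0,0.4],[-0.14,0,0,0,0,0,0.4]]

```text
time: 36.5
tool_pos: [0.5501, -0.0239, 0.1681]
tcp_rot: [1.711, 0.787, -1.683]
wrist_force: [-0.3, 0.8, 0.3]
width: 0.399
```

Request:
arm_command:
  series:
    - [[-0.14,0,0,0,0,0,0.4],[-0.14,0,0,0,0,0,0.4],[-0.14,0,0,0,0,0,0.4],[-0.14,0,0,0,0,0,0.4],[-0.14,0,0,0,0,0,0.4],[0,0,0,0,0,0,0.4],[0,0,0,0,0,0,0.4]]

```text
time: 37.2
tool_pos: [0.5504, -0.024, 0.1659]
tcp_rot: [1.191, 1.209, -1.172]
wrist_force: [0.6, 0.1, -0.3]
width: 0.399
```

```bash
python3 go.py 0.578 0.006 0.15
python3 - <<'E'
from h import *
p,d,K,T=cam('side');cv2.imwrite('pics/s25.png',cv2.resize(p[90:290,210:430],None,fx=3.4,fy=3));P=cloud(d,K,T)
h=cv2.cvtColor(p,cv2.COLOR_BGR2HSV);m=((h[...,0]<8)&(h[...,1]>150)&(abs(P[...,0]-.5)<.03)&(abs(P[...,1]+.08)<.03)&(P[...,2]>.05));print(m.sum(),P[m].mean(0) if m.any() else '')
E
```

```text
t 37.2 pos [ 0.5504 -0.024   0.1659] w 0.399 F [ 0.6  0.1 -0.3]
 turn [ 0.064  0.002 -0.019]  shift cm (xt,yt,zt) [ 1.63  2.83 -2.91]  after turn [ 1.59  2.67 -3.08]
91 [ 0.49851223 -0.08154555  0.06134068]
```

View pics/s25.png

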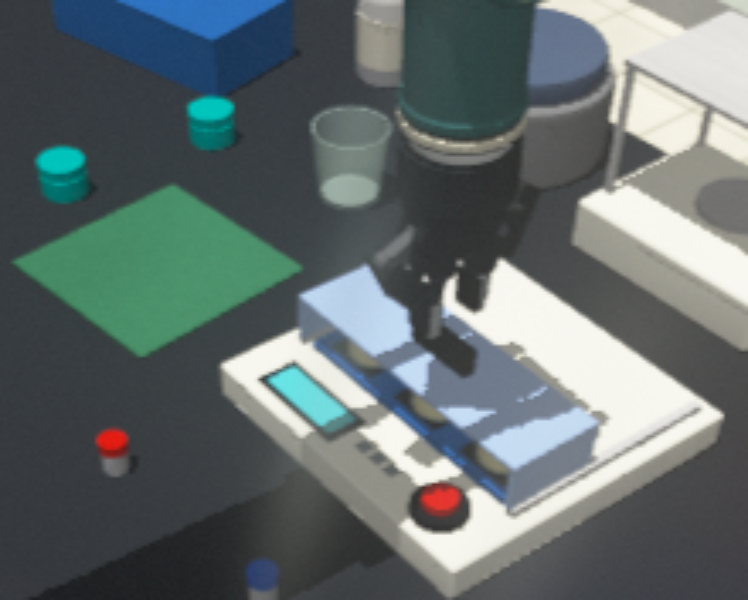

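START is back up (top at z about 0.061) and the shield is shut. I'll pinch the fin at (0.578,0.004) again.

Request:
arm_command:
  series:
    - [[0.06,0,-0.019,0,1.6,-1.6,0.4],[0,0,0,0,0.8,-0.9,0.4],[0,0,0,0.5,0.2,-0.2,0.4],[0,0,0,1,0,0,0.4],[0,0,0,0,0,0,0.4],[0,0,0,0,0,0,0.4]]

```text
time: 37.85
tool_pos: [0.5753, 0.0032, 0.1486]
tcp_rot: [1.228, 1.193, -1.236]
wrist_force: [0.7, -0.2, -0.5]
width: 0.397
```

```bash
python3 go.py 0.578 0.005 0.09
```

```text
t 37.85 pos [0.5753 0.0032 0.1486] w 0.397 F [ 0.7 -0.2 -0.5]
 turn [-0.001  0.004  0.002]  shift cm (xt,yt,zt) [ 5.86  0.28 -0.21]  after turn [ 5.86  0.27 -0.19]
```

Request:
arm_command:
  series:
    - [[0,0,0,1,0.2,0,0.4],[0,0,0,1.5,0,0,0.4],[0,0,0,1.5,0,0,0.4],[0,0,0,0.8,0,0,0.4],[0,0,0,0.3,0,0,0.4],[0,0,0,0,0,0,0.4]]

```text
time: 38.45
tool_pos: [0.5749, 0.0018, 0.0913]
tcp_rot: [1.227, 1.195, -1.239]
wrist_force: [-0.5, 0.3, 0.1]
width: 0.397
```

```bash
python3 go.py 0.578 0.005 0.09
```

```text
t 38.45 pos [0.5749 0.0018 0.0913] w 0.397 F [-0.5  0.3  0.1]
 turn [-0.002  0.004  0.006]  shift cm (xt,yt,zt) [ 0.13  0.3  -0.33]  after turn [ 0.13  0.3  -0.33]
```

Request:
arm_command:
  series:
    - [[0,0,0,0,0.2,-0.2,0.4],[0,0,0,0,0,0,0],[0,0,0,0,0,0,0],[0,0,0,0,0,0,0],[0,0,0,0,0.5,0,0],[0,0,0,0,1,0,0],[0,0,0,0,1.3,0,0],[0,0,0,0,1.3,0,0],[0,0,0,0,1.3,0,0],[0,0,0,0,1.3,0,0]]

```text
time: 39.45
tool_pos: [0.648, 0.0015, 0.092]
tcp_rot: [1.226, 1.196, -1.241]
wrist_force: [-2.6, 0.7, 1.5]
width: 0.132
```

Request:
arm_command:
  series:
    - [[0,0,0,0,1.2,0,0],[0,0,0,0,1,0,0],[0,0,0,0,0.7,0,0],[0,0,0,0,0.7,0,0],[0,0,0,0,0.6,0,0],[0,0,0,0,0.6,0,0]]

```text
time: 40.05
tool_pos: [0.6726, 0.0006, 0.092]
tcp_rot: [1.193, 1.247, -1.291]
wrist_force: [-24.7, -0.1, 15.3]
width: 0.129
```

```bash
python3 go.py 0.67 0.005 0.09
```

```text
t 40.05 pos [6.726e-01 6.000e-04 9.200e-02] w 0.129 F [-24.7  -0.1  15.3]
 turn [-0.002  0.005  0.076]  shift cm (xt,yt,zt) [ 0.22 -0.26 -0.43]  after turn [ 0.2  -0.28 -0.43]
```

Fully back at the stop. I'll release, lift and check the jars.

Request:
arm_command:
  series:
    - [[0,0,0,0,0,0,0.4],[0,0,0,0,0,0,0.4],[0,0,0,-2,0,0,0.4],[0,0,0,-3,0,0,0.4],[0,0,0.07,-2,0,0,0.5],[0,0,0,0,-1,2,0.65],[0,0,0,0,-3,2,0.65],[0,0,0,0,-3,2,0.65],[0,0,0,0,-2,1,0.65],[0,0,0,0,0,0,0.65]]

```text
time: 41.05
tool_pos: [0.5935, -0.0717, 0.1627]
tcp_rot: [1.23, 1.183, -1.227]
wrist_force: [0.6, -0.1, -1.0]
width: 0.65
```

```bash
python3 go.py 0.577 -0.0695 0.11
python3 - <<'E'
from meas import *
p,d,K,T=cam('side');cv2.imwrite('pics/s26.png',cv2.resize(p[90:390,210:480],None,fx=2.6,fy=2));P=cloud(d,K,T)
m=(P[...,2]>.115)&(P[...,2]<.135)&(abs(P[...,0]-.672)<.03)&(abs(P[...,1]-.004)<.04);print('fin',P[m].min(0),P[m].max(0))
c=blob(p,(100,170,80),(130,255,255),(340,285,470,400));b=cv2.boxPoints(cv2.minAreaRect(c));
e=c.reshape(-1,2);ex=[e[e[:,0].argmin()],e[e[:,0].argmax()],e[e[:,1].argmin()],e[e[:,1].argmax()]]
print('tray corners',[ray(K,T,*q,.011)[:2].round(3) for q in ex],np.mean([ray(K,T,*q,.011)[:2] for q in ex],0))
E
```

```text
t 41.05 pos [ 0.5935 -0.0717  0.1627] w 0.65 F [ 0.6 -0.1 -1. ]
 turn [ 0.     0.007 -0.009]  shift cm (xt,yt,zt) [ 5.26 -1.7  -0.21]  after turn [ 5.27 -1.65 -0.17]
fin [ 0.66616056 -0.02619371  0.11595414] [0.68111145 0.0305515  0.12946752]
tray corners [array([ 0.362, -0.273]), array([ 0.584, -0.372]), array([ 0.568, -0.245]), array([ 0.373, -0.383])] [ 0.4717726  -0.31805589]
```

View pics/s26.png

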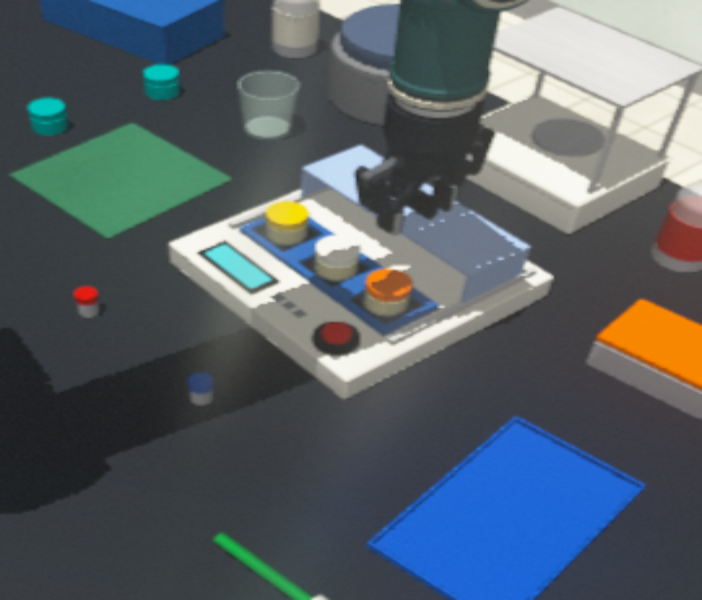

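The shield is fully back, and the jars are still in their wells. Picking orange.

Request:
arm_command:
  series:
    - [[0,0,0,0,-1.2,0.1,0.65],[0,0,0,1,-0.3,0,0.65],[0,0,0,2,0,0,0.65],[0,0,0,2,0,0,0.65],[0,0,0,0,0,0,0.65],[0,0,0,0,0,0,0.65]]

```text
time: 41.7
tool_pos: [0.583, -0.0713, 0.1091]
tcp_rot: [1.231, 1.182, -1.223]
wrist_force: [-0.6, -0.3, 1.2]
width: 0.647
```

```bash
python3 go.py 0.577 -0.0695 0.04;python3 tip.py pics/s27.png |head -1
```

```text
t 41.7 pos [ 0.583  -0.0713  0.1091] w 0.647 F [-0.6 -0.3  1.2]
 turn [ 0.002  0.006 -0.013]  shift cm (xt,yt,zt) [ 6.9  -0.69 -0.21]  after turn [ 6.91 -0.6  -0.17]
[ 0.583  -0.0713  0.1091] w 0.647 F [-0.6 -0.3  1.2]
```

View pics/s27.png

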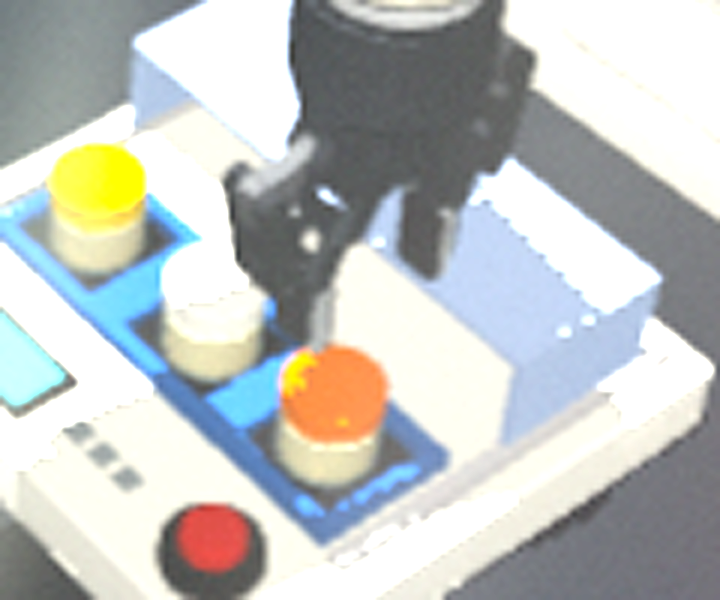

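Request:
arm_command:
  series:
    - [[0,0,-0.01,0,-0.5,-0.1,0.68],[0,0,0,0.5,-0.2,-0.1,0.68],[0,0,0,1.3,0,0,0.68],[0,0,0,0,0,0,0.68],[0,0,0,0,0,0,0.68]]

```text
time: 42.25
tool_pos: [0.5774, -0.0689, 0.0922]
tcp_rot: [1.227, 1.187, -1.227]
wrist_force: [0.1, -0.3, -0.1]
width: 0.682
```

```bash
python3 go.py 0.577 -0.0695 0.04;python3 tip.py pics/s28.png |head -1
```

```text
t 42.25 pos [ 0.5774 -0.0689  0.0922] w 0.682 F [ 0.1 -0.3 -0.1]
 turn [ 0.003  0.007 -0.006]  shift cm (xt,yt,zt) [ 5.22 -0.07  0.02]  after turn [ 5.22 -0.04  0.06]
[ 0.5774 -0.0689  0.0922] w 0.682 F [ 0.1 -0.3 -0.1]
```

View pics/s28.png

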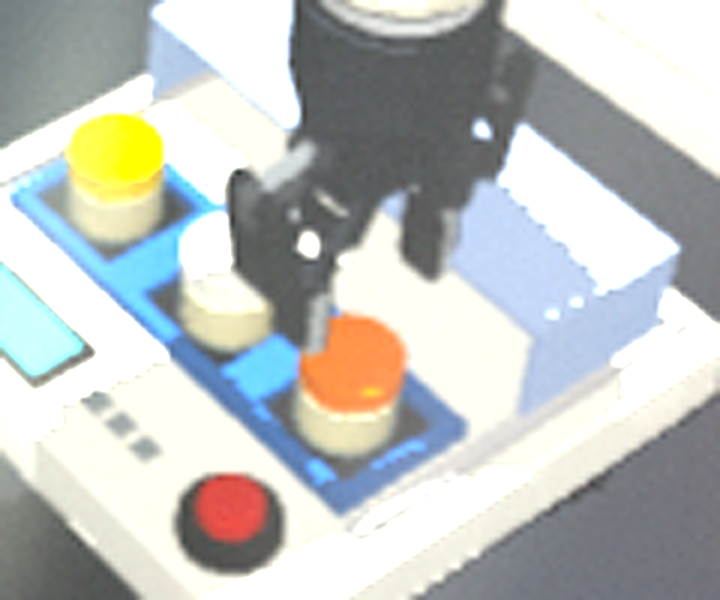

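Request:
arm_command:
  series:
    - [[0,0,0,1.2,0,0,0.68],[0,0,0,1.5,0,0,0.68],[0,0,0,1.2,0,0,0.68],[0,0,0,0.8,0,0,0.68],[0,0,0,0.3,0,0,0.68],[0,0,0,0,0,0,0.68]]

```text
time: 42.9
tool_pos: [0.5764, -0.0692, 0.0363]
tcp_rot: [1.226, 1.189, -1.23]
wrist_force: [-0.3, -0.3, -1.1]
width: 0.68
```

```bash
python3 go.py 0.577 -0.0695 0.04;python3 tip.py pics/s29.png |head -1
```

```text
t 42.9 pos [ 0.5764 -0.0692  0.0363] w 0.68 F [-0.3 -0.3 -1.1]
 turn [ 0.003  0.006 -0.004]  shift cm (xt,yt,zt) [-0.37  0.06  0.03]  after turn [-0.37  0.06  0.02]
[ 0.5764 -0.0692  0.0363] w 0.68 F [-0.3 -0.3 -1.1]
```

View pics/s29.png

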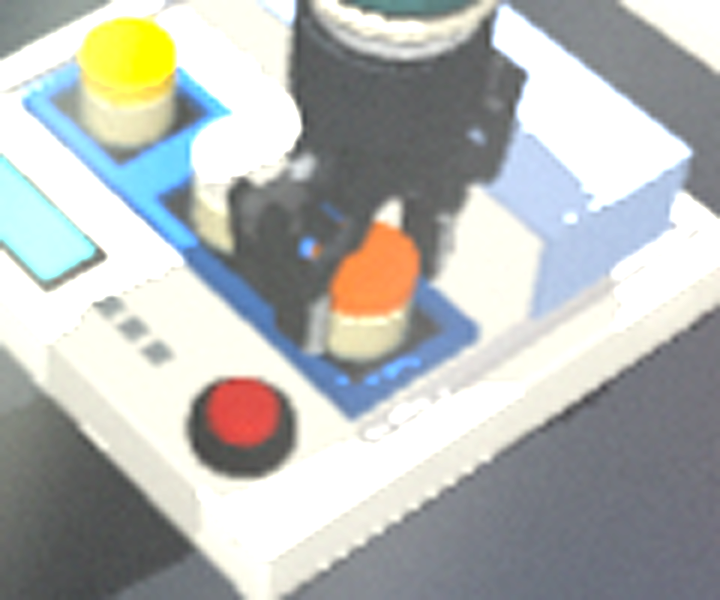

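Request:
arm_command:
  series:
    - [[0,0,0,-0.3,0,0,0.68],[0,0,0,0,0,0,0.4],[0,0,0,0,0,0,0.4],[0,0,0,0,0,0,0.4],[0,0,0,0,0,0,0.4],[0,0,0,0,0,0,0.4]]
  newtons: 25

```text
time: 43.55
tool_pos: [0.5782, -0.0695, 0.0419]
tcp_rot: [1.227, 1.186, -1.227]
wrist_force: [-1.0, -0.1, -0.8]
width: 0.508
```

Request:
arm_command:
  series:
    - [[0,0,0,-2,0,0,0.4],[0,0,0,-3,0,0,0.4],[0,0,0,-3,0,0,0.4],[0,0,0,-1,-1,2,0.4],[0,0,0,0,-2,4,0.4],[0,0,0,0,-3,4,0.4],[0,0,0,0,-3,4,0.4],[0,0,0,0,-3,4,0.4],[0,0,0,0,-2,4,0.4],[0,0,0,0,-1,3,0.4]]

```text
time: 44.55
tool_pos: [0.4185, -0.3182, 0.1363]
tcp_rot: [1.22, 1.188, -1.219]
wrist_force: [0.4, 0.2, -1.6]
width: 0.501
```

```bash
python3 go.py 0.4085 -0.354 0.06
```

```text
t 44.55 pos [ 0.4185 -0.3182  0.1363] w 0.501 F [ 0.4  0.2 -1.6]
 turn [ 0.013  0.008 -0.009]  shift cm (xt,yt,zt) [ 7.65 -1.    3.54]  after turn [ 7.63 -0.89  3.61]
```

Request:
arm_command:
  series:
    - [[0,0,0,0,-0.5,2,0.4],[0,0,0,1,-0.3,1.2,0.4],[0,0,0,2,0,0.4,0.4],[0,0,0,2,0,0,0.4],[0,0,0,2,0,0,0.4],[0,0,0,0,0,0,0.4],[0,0,0,0,0,0,0.4]]

```text
time: 45.25
tool_pos: [0.4076, -0.3593, 0.0622]
tcp_rot: [1.225, 1.185, -1.224]
wrist_force: [0.3, 0.4, -0.3]
width: 0.504
```

```bash
python3 go.py 0.4085 -0.354 0.006;python3 tip.py pics/s30.png |head -1
```

```text
t 45.25 pos [ 0.4076 -0.3593  0.0622] w 0.504 F [ 0.3  0.4 -0.3]
 turn [ 0.006  0.008 -0.009]  shift cm (xt,yt,zt) [ 5.62  0.02 -0.58]  after turn [ 5.62  0.07 -0.53]
[ 0.4076 -0.3593  0.0622] w 0.504 F [ 0.3  0.4 -0.3]
```

View pics/s30.png

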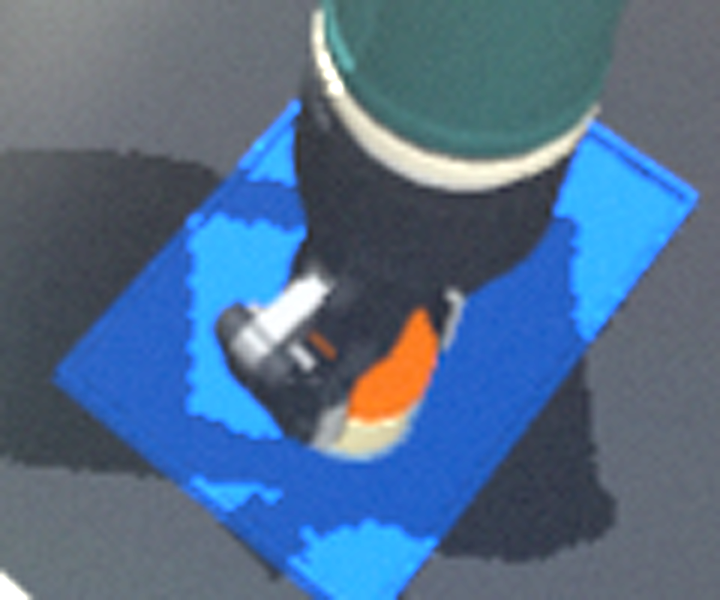

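The jar is over the near end of the tray. Correcting y and lowering.

Request:
arm_command:
  series:
    - [[0,0,0,1,0,-0.4,0.4],[0,0,0,1.5,0,-0.1,0.4],[0,0,0,1.5,0,0,0.4],[0,0,0,0.8,0,0,0.4],[0,0,0,0.3,0,0,0.4],[0,0,0,0,0,0,0.4]]

```text
time: 45.9
tool_pos: [0.4119, -0.3551, 0.0129]
tcp_rot: [1.222, 1.178, -1.22]
wrist_force: [0.0, -0.3, -0.6]
width: 0.505
```

```bash
python3 go.py 0.4085 -0.354 0.005
```

```text
t 45.9 pos [ 0.4119 -0.3551  0.0129] w 0.505 F [ 0.  -0.3 -0.6]
 turn [ 0.008  0.013 -0.016]  shift cm (xt,yt,zt) [ 0.78 -0.35 -0.11]  after turn [ 0.79 -0.34 -0.1 ]
```

Request:
arm_command:
  series:
    - [[0,0,0,0.4,-0.1,0,0.4],[0,0,0,0.3,0,0,0.4],[0,0,0,0.2,0,0,0.4],[0,0,0,0.1,0,0,0.4],[0,0,0,0,0,0,0.4]]

```text
time: 46.4
tool_pos: [0.4124, -0.3565, 0.0042]
tcp_rot: [1.222, 1.174, -1.219]
wrist_force: [1.4, 0.3, -0.5]
width: 0.507
```

```bash
python3 go.py 0.4085 -0.354 0.005
```

```text
t 46.4 pos [ 0.4124 -0.3565  0.0042] w 0.507 F [ 1.4  0.3 -0.5]
 turn [ 0.008  0.016 -0.018]  shift cm (xt,yt,zt) [-0.09 -0.39 -0.24]  after turn [-0.08 -0.4  -0.24]
```

Request:
arm_command:
  series:
    - [[0,0,0,0.15,0,0,0.4],[0,0,0,0,0,0,0.62],[0,0,0,0,0,0,0.62],[0,0,0,-2,0,0,0.62],[0,0,0,-3,0,0,0.62],[0,0,0,-4,0,0,0.62],[0,0.016,-0.018,-3,1,-2,0.62],[0,0,0,0,3,-4,0.68],[0,0,0,0,3,-4,0.68],[0,0,0,0,3,-4,0.68]]

```text
time: 47.4
tool_pos: [0.5149, -0.2196, 0.1301]
tcp_rot: [1.233, 1.189, -1.231]
wrist_force: [0.2, -0.2, -0.6]
width: 0.682
```

```bash
python3 go.py 0.579 0.0065 0.11
python3 - <<'E'
from h import *
p,d,K,T=cam('side');cv2.imwrite('pics/s31.png',cv2.resize(p[130:400,250:480],None,fx=2.2,fy=2.2))
E
```

```text
t 47.4 pos [ 0.5149 -0.2196  0.1301] w 0.682 F [ 0.2 -0.2 -0.6]
 turn [-0.003  0.002 -0.004]  shift cm (xt,yt,zt) [  1.98   5.66 -22.81]  after turn [  2.01   5.73 -22.79]
```

View pics/s31.png

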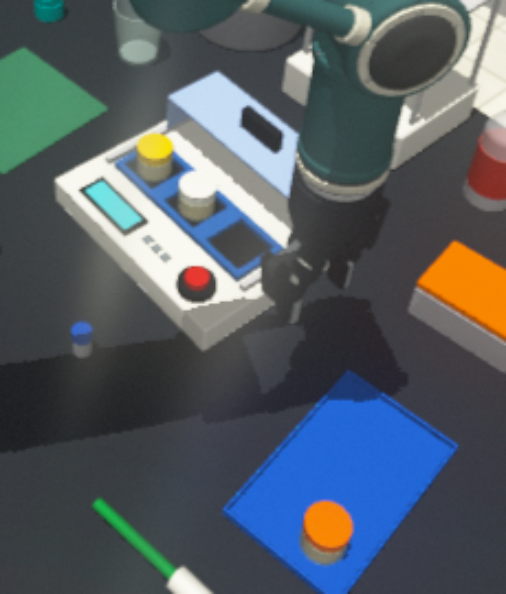

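Orange stands upright in the tray. Next is white, in the middle well.

Request:
arm_command:
  series:
    - [[0,0,0,0,1.2,-4,0.68],[0,0,0,0,1.2,-4.5,0.68],[0,0,0,0,1.2,-4.5,0.68],[0,0,0,0,1.2,-4.5,0.68],[0,0,0,0,0.5,-3,0.68],[0,0,0,0,0.2,-1,0.68],[0,0,0,0,0,0,0.68],[0,0,0,0,0,0,0.68]]

```text
time: 48.25
tool_pos: [0.5848, 0.0085, 0.1315]
tcp_rot: [1.232, 1.189, -1.218]
wrist_force: [-0.4, -0.1, -0.0]
width: 0.676
```

```bash
python3 go.py 0.579 0.0065 0.092
```

```text
t 48.25 pos [0.5848 0.0085 0.1315] w 0.676 F [-0.4 -0.1 -0. ]
 turn [ 0.006 -0.    -0.012]  shift cm (xt,yt,zt) [ 3.94 -0.63  0.21]  after turn [ 3.95 -0.58  0.21]
```

Request:
arm_command:
  series:
    - [[0,0,-0.01,0,-0.4,0.2,0.68],[0,0,0,1.2,-0.2,0,0.68],[0,0,0,1.8,0,0,0.68],[0,0,0,0,0,0,0.68],[0,0,0,0,0,0,0.68]]

```text
time: 48.75
tool_pos: [0.5767, -0.0001, 0.0991]
tcp_rot: [1.231, 1.193, -1.233]
wrist_force: [-0.7, 0.4, 0.1]
width: 0.682
```

```bash
python3 go.py 0.579 0.0065 0.04;python3 tip.py pics/s32.png |head -1
```

```text
t 48.75 pos [ 5.767e-01 -1.000e-04  9.910e-02] w 0.682 F [-0.7  0.4  0.1]
 turn [-0.002  0.001 -0.   ]  shift cm (xt,yt,zt) [ 5.91  0.21 -0.68]  after turn [ 5.91  0.21 -0.67]
[ 5.767e-01 -1.000e-04  9.910e-02] w 0.682 F [-0.7  0.4  0.1]
```

View pics/s32.png

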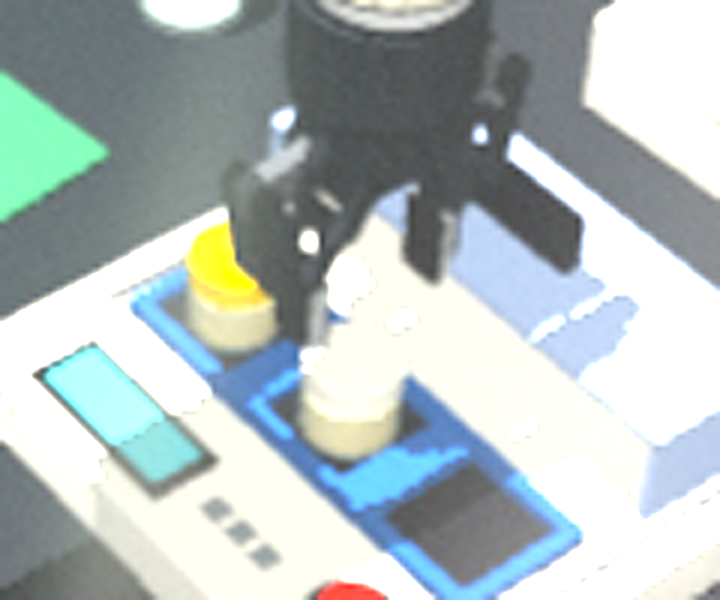

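Request:
arm_command:
  series:
    - [[0,0,0,0,0.2,-0.6,0.68],[0,0,0,1,0,0,0.68],[0,0,0,1,0,0,0.68],[0,0,0,0,0,0,0.68],[0,0,0,0,0,0,0.68]]

```text
time: 49.3
tool_pos: [0.5798, 0.006, 0.0786]
tcp_rot: [1.232, 1.192, -1.232]
wrist_force: [0.1, -0.9, -0.4]
width: 0.678
```

```bash
python3 go.py 0.579 0.0065 0.04
```

```text
t 49.3 pos [0.5798 0.006  0.0786] w 0.678 F [ 0.1 -0.9 -0.4]
 turn [-0.002  0.001 -0.002]  shift cm (xt,yt,zt) [ 3.86 -0.09 -0.05]  after turn [ 3.86 -0.08 -0.04]
```

Request:
arm_command:
  series:
    - [[0,0,0,1.2,-0.1,0,0.68],[0,0,0,1.4,0,0,0.68],[0,0,0,0.8,0,0,0.68],[0,0,0,0.1,0,0,0.68],[0,0,0,0,0,0,0.68]]

```text
time: 49.8
tool_pos: [0.578, 0.0062, 0.0396]
tcp_rot: [1.231, 1.193, -1.233]
wrist_force: [0.2, -0.2, -0.7]
width: 0.677
```

```bash
python3 go.py 0.579 0.0065 0.04
```

```text
t 49.8 pos [0.578  0.0062 0.0396] w 0.677 F [ 0.2 -0.2 -0.7]
 turn [-0.001  0.002 -0.   ]  shift cm (xt,yt,zt) [-0.04  0.1  -0.04]  after turn [-0.04  0.1  -0.04]
```

Request:
arm_command:
  series:
    - [[0,0,0,0,0,0,0.4],[0,0,0,0,0,0,0.4],[0,0,0,0,0,0,0.4],[0,0,0,0,0,0,0.4],[0,0,0,0,0,0,0.4]]
  newtons: 25

```text
time: 50.3
tool_pos: [0.579, 0.0061, 0.0407]
tcp_rot: [1.232, 1.191, -1.232]
wrist_force: [0.4, 0.4, -0.2]
width: 0.506
```

Request:
arm_command:
  series:
    - [[0,0,0,-2,0,0,0.4],[0,0,0,-3,0,0,0.4],[0,0,0,-3,0,0,0.4],[0,0,0,-1,-1,2,0.4],[0,0,0,0,-1.5,4,0.4],[0,0,0,0,-1.5,4.5,0.4],[0,0,0,0,-1.5,4.5,0.4],[0,0,0,0,-1.5,4.5,0.4],[0,0,0,0,-1.5,4.5,0.4],[0,0,0,0,-1,3,0.4]]

```text
time: 51.3
tool_pos: [0.4754, -0.266, 0.1369]
tcp_rot: [1.226, 1.19, -1.221]
wrist_force: [0.2, -0.5, -0.5]
width: 0.509
```

```bash
python3 go.py 0.469 -0.300 0.06
```

```text
t 51.3 pos [ 0.4754 -0.266   0.1369] w 0.509 F [ 0.2 -0.5 -0.5]
 turn [ 0.009  0.003 -0.008]  shift cm (xt,yt,zt) [ 7.7  -0.63  3.38]  after turn [ 7.69 -0.53  3.42]
```

Request:
arm_command:
  series:
    - [[0,0,0,0,-0.1,1.8,0.4],[0,0,0,1,0,0.8,0.4],[0,0,0,2,0,0.2,0.4],[0,0,0,2,0,0,0.4],[0,0,0,2,0,0,0.4],[0,0,0,0,0,0,0.4],[0,0,0,0,0,0,0.4]]

```text
time: 52.0
tool_pos: [0.4729, -0.2984, 0.0637]
tcp_rot: [1.231, 1.186, -1.225]
wrist_force: [0.3, -0.7, -0.3]
width: 0.508
```

```bash
python3 go.py 0.469 -0.300 0.005;python3 tip.py pics/s33.png |head -1
```

```text
t 52.0 pos [ 0.4729 -0.2984  0.0637] w 0.508 F [ 0.3 -0.7 -0.3]
 turn [ 0.002  0.004 -0.009]  shift cm (xt,yt,zt) [ 5.87 -0.44  0.15]  after turn [ 5.87 -0.38  0.17]
[ 0.4729 -0.2984  0.0637] w 0.508 F [ 0.3 -0.7 -0.3]
```

View pics/s33.png

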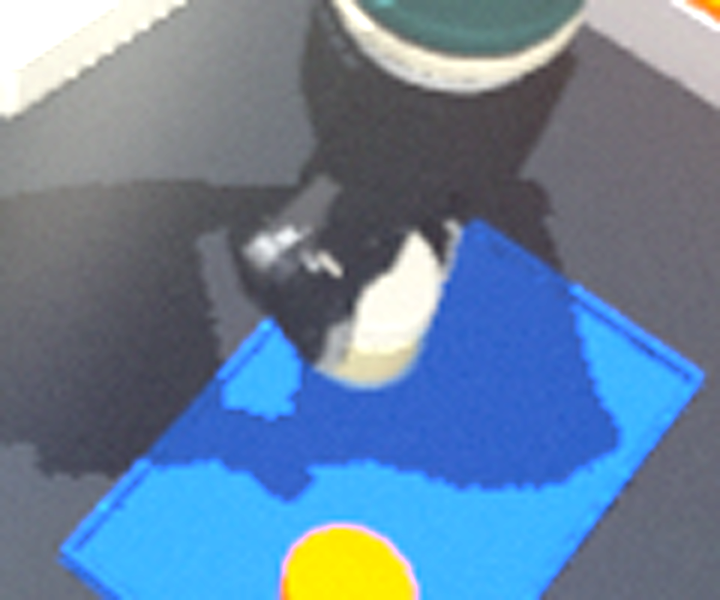

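Request:
arm_command:
  series:
    - [[0,0,0,1,-0.3,0.2,0.4],[0,0,0,1.5,-0.1,0.1,0.4],[0,0,0,1.5,0,0,0.4],[0,0,0,1,0,0,0.4],[0,0,0,0.3,0,0,0.4],[0,0,0,0,0,0,0.4]]

```text
time: 52.65
tool_pos: [0.4709, -0.3024, 0.0093]
tcp_rot: [1.23, 1.181, -1.222]
wrist_force: [0.3, 0.5, 0.1]
width: 0.507
```

```bash
python3 go.py 0.469 -0.300 0.0038
```

```text
t 52.65 pos [ 0.4709 -0.3024  0.0093] w 0.507 F [0.3 0.5 0.1]
 turn [ 0.003  0.007 -0.014]  shift cm (xt,yt,zt) [ 0.55 -0.2  -0.24]  after turn [ 0.55 -0.19 -0.23]
```

Request:
arm_command:
  series:
    - [[0,0,0,0.3,0,-0.1,0.4],[0,0,0,0.2,0,0,0.4],[0,0,0,0.1,0,0,0.4],[0,0,0,0.1,0,0,0.4],[0,0,0,0,0,0,0.4]]

```text
time: 53.15
tool_pos: [0.4724, -0.3023, 0.0034]
tcp_rot: [1.23, 1.178, -1.221]
wrist_force: [0.1, -0.0, -0.8]
width: 0.505
```

```bash
python3 go.py 0.469 -0.300 0.0038
```

```text
t 53.15 pos [ 0.4724 -0.3023  0.0034] w 0.505 F [ 0.1 -0.  -0.8]
 turn [ 0.003  0.008 -0.016]  shift cm (xt,yt,zt) [-0.05 -0.34 -0.22]  after turn [-0.04 -0.34 -0.22]
```

Request:
arm_command:
  series:
    - [[0,0,0,0.15,0,0,0.4],[0,0,0,0,0,0,0.62],[0,0,0,0,0,0,0.62],[0,0,0,-2,0,0,0.62],[0,0,0,-3,0,0,0.62],[0,0,0,-4,0,0,0.62],[0,0.008,-0.016,-4,0,-2,0.62],[0,0,0,0,1,-4,0.68],[0,0,0,0,1.5,-4.5,0.68],[0,0,0,0,1.5,-4.5,0.68]]

```text
time: 54.15
tool_pos: [0.5162, -0.1541, 0.1393]
tcp_rot: [1.237, 1.186, -1.234]
wrist_force: [0.1, -0.4, -0.3]
width: 0.68
```

```bash
python3 go.py 0.581 0.0825 0.11
python3 - <<'E'
from h import *
p,d,K,T=cam('side');cv2.imwrite('pics/s34.png',cv2.resize(p[130:400,250:480],None,fx=2.2,fy=2.2))
E
```

```text
t 54.15 pos [ 0.5162 -0.1541  0.1393] w 0.68 F [ 0.1 -0.4 -0.3]
 turn [-0.007  0.002 -0.005]  shift cm (xt,yt,zt) [  2.9    5.6  -23.89]  after turn [  2.93   5.77 -23.84]
```

View pics/s34.png

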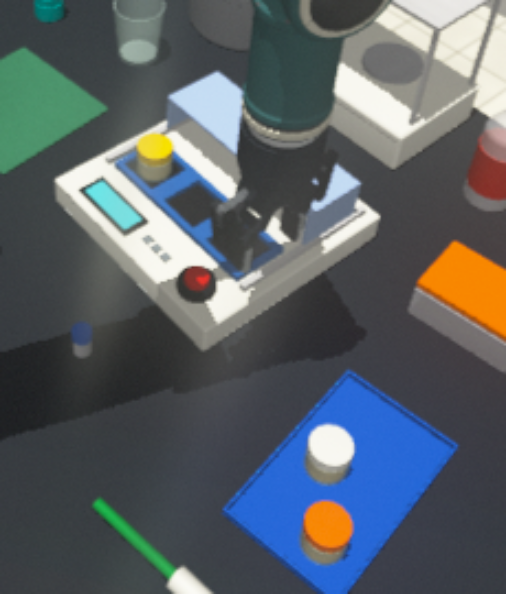

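White and orange stand in the tray. Last is yellow, in the left well.

Request:
arm_command:
  series:
    - [[0,0,0,0,1.2,-4,0.68],[0,0,0,0,1.2,-4.5,0.68],[0,0,0,0,1.2,-4.5,0.68],[0,0,0,0,1,-4.5,0.68],[0,0,0,0,0.5,-3.5,0.68],[0,0,0,0,0.2,-1.5,0.68],[0,0,0,1,0,0,0.68],[0,0,0,0,0,0,0.68],[0,0,0,0,0,0,0.68]]

```text
time: 55.1
tool_pos: [0.581, 0.084, 0.1292]
tcp_rot: [1.235, 1.189, -1.224]
wrist_force: [0.6, 0.6, 0.5]
width: 0.681
```

```bash
python3 go.py 0.581 0.0825 0.095
```

```text
t 55.1 pos [0.581  0.084  0.1292] w 0.681 F [0.6 0.6 0.5]
 turn [ 0.001 -0.    -0.009]  shift cm (xt,yt,zt) [ 3.42 -0.02  0.15]  after turn [3.42 0.01 0.15]
```

Request:
arm_command:
  series:
    - [[0,0,0,0.8,0,0.1,0.68],[0,0,0,1.5,0,0,0.68],[0,0,0,0.8,0,0,0.68],[0,0,0,0,0,0,0.68],[0,0,0,0,0,0,0.68]]

```text
time: 55.6
tool_pos: [0.5796, 0.0775, 0.0939]
tcp_rot: [1.237, 1.187, -1.232]
wrist_force: [-0.4, 0.3, 0.4]
width: 0.68
```

```bash
python3 go.py 0.581 0.0825 0.04;python3 tip.py pics/s35.png |head -1
```

```text
t 55.6 pos [0.5796 0.0775 0.0939] w 0.68 F [-0.4  0.3  0.4]
 turn [-0.006  0.001 -0.006]  shift cm (xt,yt,zt) [ 5.39  0.1  -0.51]  after turn [ 5.39  0.13 -0.5 ]
[0.5796 0.0775 0.0939] w 0.68 F [-0.4  0.3  0.4]
```

View pics/s35.png

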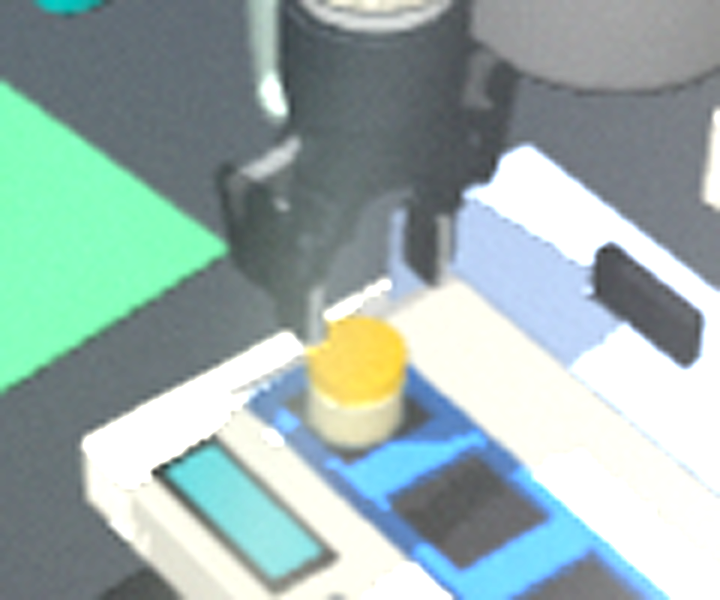

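Request:
arm_command:
  series:
    - [[0,0,0,0,0.1,-0.5,0.68],[0,0,0,1.2,0,0,0.68],[0,0,0,1.4,0,0,0.68],[0,0,0,1,0,0,0.68],[0,0,0,0.8,0,0,0.68],[0,0,0,0.2,0,0,0.68],[0,0,0,0,0,0,0.68]]

```text
time: 56.35
tool_pos: [0.5812, 0.0836, 0.0439]
tcp_rot: [1.237, 1.188, -1.231]
wrist_force: [-1.1, 0.5, -0.4]
width: 0.682
```

```bash
python3 go.py 0.581 0.0825 0.04;python3 tip.py pics/s36.png |head -1
```

```text
t 56.35 pos [0.5812 0.0836 0.0439] w 0.682 F [-1.1  0.5 -0.4]
 turn [-0.005  0.001 -0.006]  shift cm (xt,yt,zt) [ 0.39 -0.02  0.11]  after turn [ 0.39 -0.02  0.11]
[0.5812 0.0836 0.0439] w 0.682 F [-1.1  0.5 -0.4]
```

View pics/s36.png

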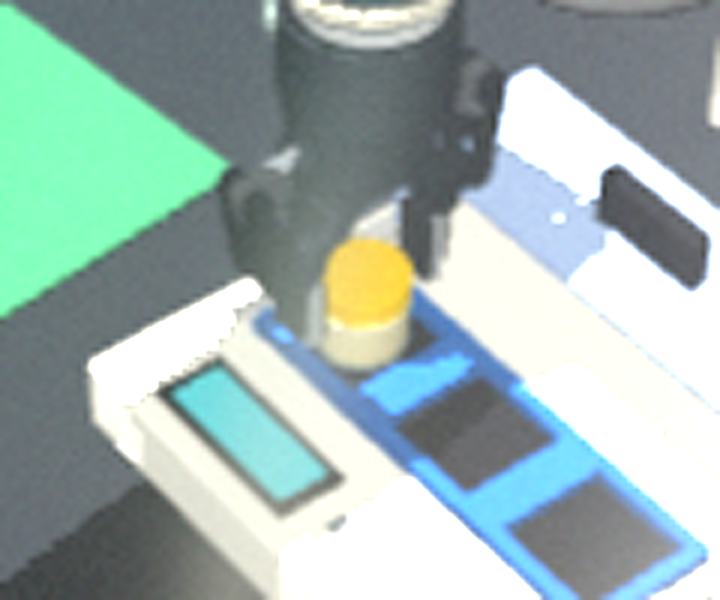

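Request:
arm_command:
  series:
    - [[0,0,0,0.3,0,0,0.68],[0,0,0,0,0,0,0.4],[0,0,0,0,0,0,0.4],[0,0,0,0,0,0,0.4],[0,0,0,0,0,0,0.4],[0,0,0,0,0,0,0.4]]
  newtons: 25

```text
time: 57.0
tool_pos: [0.5825, 0.0835, 0.0423]
tcp_rot: [1.238, 1.186, -1.229]
wrist_force: [-0.2, 0.1, -0.3]
width: 0.502
```

Request:
arm_command:
  series:
    - [[0,0,0,-2,0,0,0.4],[0,0,0,-3,0,0,0.4],[0,0,0,-4,0,0,0.4],[0,0,0,-1,0,2,0.4],[0,0,0,0,-0.5,4,0.4],[0,0,0,0,-0.5,4.8,0.4],[0,0,0,0,-0.5,4.8,0.4],[0,0,0,0,-0.5,4.8,0.4],[0,0,0,0,-0.5,4.8,0.4],[0,0,0,0,-0.5,4.8,0.4]]

```text
time: 58.0
tool_pos: [0.5423, -0.2191, 0.1475]
tcp_rot: [1.231, 1.189, -1.217]
wrist_force: [1.4, 0.6, -0.5]
width: 0.503
```

```bash
python3 go.py 0.546 -0.334 0.06
```

```text
t 58.0 pos [ 0.5423 -0.2191  0.1475] w 0.503 F [ 1.4  0.6 -0.5]
 turn [ 0.007  0.001 -0.012]  shift cm (xt,yt,zt) [ 8.77  0.52 11.48]  after turn [ 8.75  0.71 11.48]
```

Request:
arm_command:
  series:
    - [[0,0,0,0,0.5,4,0.4],[0,0,0,0,0.3,3.5,0.4],[0,0,0,0,0,2,0.4],[0,0,0,1,0,0.8,0.4],[0,0,0,2,0,0,0.4],[0,0,0,2,0,0,0.4],[0,0,0,2,0,0,0.4],[0,0,0,0,0,0,0.4],[0,0,0,0,0,0,0.4]]

```text
time: 58.9
tool_pos: [0.5456, -0.3315, 0.0733]
tcp_rot: [1.237, 1.185, -1.224]
wrist_force: [-0.2, -0.0, 0.2]
width: 0.506
```

```bash
python3 go.py 0.546 -0.334 0.0055;python3 tip.py pics/s37.png |head -1
```

```text
t 58.9 pos [ 0.5456 -0.3315  0.0733] w 0.506 F [-0.2 -0.   0.2]
 turn [-0.001  0.001 -0.012]  shift cm (xt,yt,zt) [ 6.78 -0.04  0.25]  after turn [6.78 0.05 0.25]
[ 0.5456 -0.3315  0.0733] w 0.506 F [-0.2 -0.   0.2]
```

View pics/s37.png

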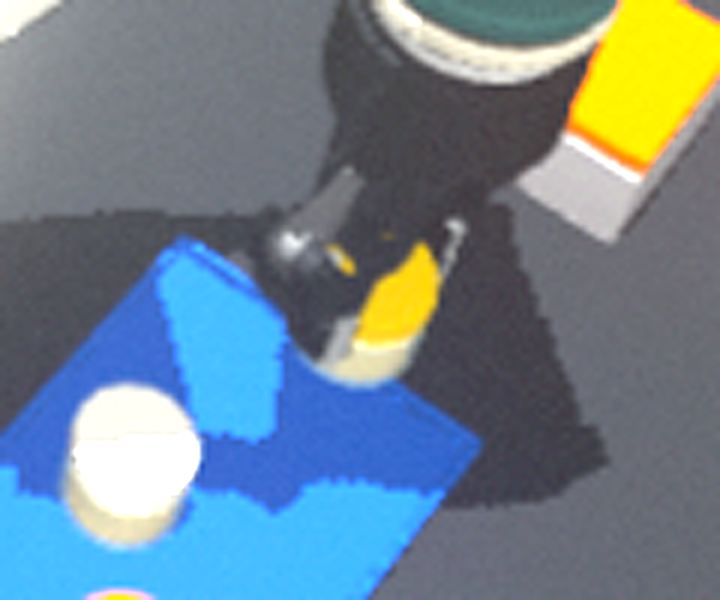

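Request:
arm_command:
  series:
    - [[0,0,0,1.5,0,0.2,0.4],[0,0,0,1.5,0,0,0.4],[0,0,0,1.5,0,0,0.4],[0,0,0,1,0,0,0.4],[0,0,0,0.3,0,0,0.4],[0,0,0,0,0,0,0.4]]

```text
time: 59.55
tool_pos: [0.5475, -0.3334, 0.0121]
tcp_rot: [1.237, 1.183, -1.222]
wrist_force: [0.3, -0.2, 0.4]
width: 0.51
```

```bash
python3 go.py 0.546 -0.334 0.0053;python3 tip.py pics/s38.png |head -1
```

```text
t 59.55 pos [ 0.5475 -0.3334  0.0121] w 0.51 F [ 0.3 -0.2  0.4]
 turn [-0.     0.002 -0.014]  shift cm (xt,yt,zt) [ 0.68 -0.16  0.06]  after turn [ 0.68 -0.15  0.06]
[ 0.5475 -0.3334  0.0121] w 0.51 F [ 0.3 -0.2  0.4]
```

View pics/s38.png

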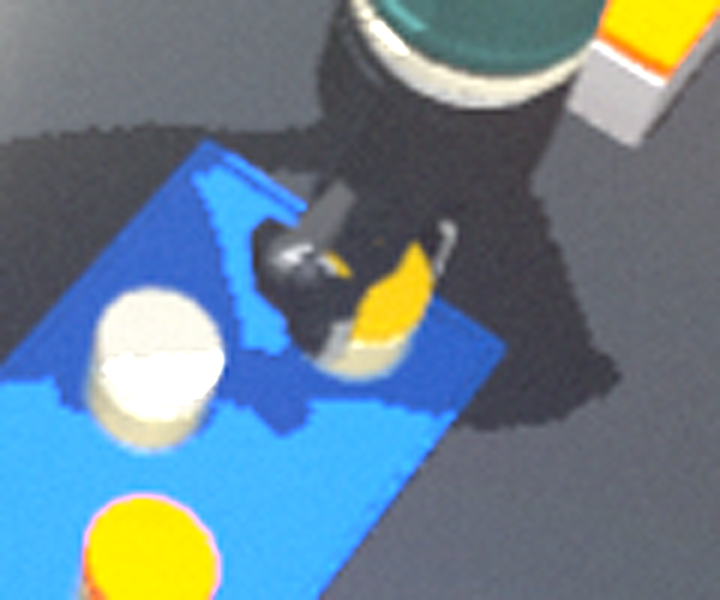

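Request:
arm_command:
  series:
    - [[0,0,0,0.2,-0.4,0,0.4],[0,0,0,0.2,-0.1,0,0.4],[0,0,0,0.2,0,0,0.4],[0,0,0,0.1,0,0,0.4],[0,0,0,0,0,0,0.4]]

```text
time: 60.1
tool_pos: [0.5436, -0.3345, 0.0069]
tcp_rot: [1.237, 1.178, -1.221]
wrist_force: [-1.1, -0.3, -1.0]
width: 0.504
```

```bash
python3 go.py 0.544 -0.334 0.0053
```

```text
t 60.1 pos [ 0.5436 -0.3345  0.0069] w 0.504 F [-1.1 -0.3 -1. ]
 turn [-0.     0.004 -0.018]  shift cm (xt,yt,zt) [ 0.16  0.04 -0.05]  after turn [ 0.16  0.04 -0.05]
```

Request:
arm_command:
  series:
    - [[0,0,0,0.2,0,0,0.4],[0,0,0,0.1,0,0,0.4],[0,0,0,0,0,0,0.62],[0,0,0,0,0,0,0.62],[0,0,0,-2,0,0,0.62],[0,0,0,-3,0,0,0.62],[0,0,0,-4,0,0,0.62],[0,0,-0.018,-4,0,0,0.4],[0,0,0,0,2,-4,0.4],[0,0,0,0,2,-4.5,0.4]]

```text
time: 61.1
tool_pos: [0.5833, -0.2537, 0.1384]
tcp_rot: [1.234, 1.187, -1.241]
wrist_force: [-0.6, -0.2, -0.3]
width: 0.399
```

Request:
arm_command:
  series:
    - [[0,0,0,0,2,-4.5,0.4],[0,0,0,0,2,-4.5,0.4],[0,0,0,0,2,-4.5,0.4],[0,0,0,0,1,-4.5,0.4],[0,0,0,0,0.5,-3,0.4],[0,0,0,0,0,-1,0.4],[0,0,0,0,0,0,0.4],[0,0,0,0,0,0,0.4]]

```text
time: 61.9
tool_pos: [0.6737, -0.025, 0.1404]
tcp_rot: [1.234, 1.182, -1.231]
wrist_force: [-0.5, -0.5, -0.3]
width: 0.401
```

```bash
python3 go.py 0.673 0.004 0.14
python3 - <<'E'
from h import *
p,d,K,T=cam('side');cv2.imwrite('pics/s39.png',cv2.resize(p[130:400,250:480],None,fx=2.2,fy=2.2))
E
```

```text
t 61.9 pos [ 0.6737 -0.025   0.1404] w 0.401 F [-0.5 -0.5 -0.3]
 turn [-0.004  0.006 -0.009]  shift cm (xt,yt,zt) [ 0.02 -0.17 -2.89]  after turn [ 0.04 -0.16 -2.89]
```

View pics/s39.png

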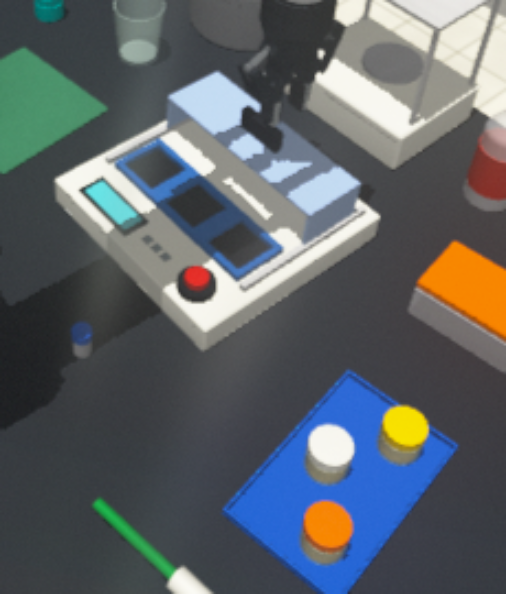

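All three jars stand upright in the tray and the wells are empty. Now shutting the shield.

Request:
arm_command:
  series:
    - [[0,0,0,0,-0.1,-2,0.4],[0,0,0,0,-0.1,-0.7,0.4],[0,0,0,0,0,0,0.4],[0,0,0,1,0,0,0.4],[0,0,0,1,0,0,0.4],[0,0,0,0,0,0,0.4]]

```text
time: 62.55
tool_pos: [0.6718, -0.0022, 0.1185]
tcp_rot: [1.238, 1.178, -1.237]
wrist_force: [0.0, 0.4, -1.0]
width: 0.397
```

```bash
python3 go.py 0.673 0.004 0.09
```

```text
t 62.55 pos [ 0.6718 -0.0022  0.1185] w 0.397 F [ 0.   0.4 -1. ]
 turn [-0.011  0.007 -0.008]  shift cm (xt,yt,zt) [ 2.84  0.07 -0.64]  after turn [ 2.85  0.1  -0.62]
```

Request:
arm_command:
  series:
    - [[0,0,0,1,0.1,-0.5,0.4],[0,0,0,1,0,0,0.4],[0,0,0,0.4,0,0,0.4],[0,0,0,0,0,0,0.4],[0,0,0,0,0,0,0],[0,0,0,0,0,0,0],[0,0,0,0,0,0,0],[0,0,0,0,-0.5,0,0],[0,0,0,0,-1,0,0],[0,0,0,0,-1.2,0,0]]

```text
time: 63.55
tool_pos: [0.6464, 0.0033, 0.0903]
tcp_rot: [1.238, 1.177, -1.236]
wrist_force: [3.0, -0.6, -2.0]
width: 0.136
```

Request:
arm_command:
  series:
    - [[0,0,0,0,-1.3,0,0],[0,0,0,0,-1.3,0,0],[0,0,0,0,-1.3,0,0],[0,0,0,0,-1.2,0,0],[0,0,0,0,-1,0,0],[0,0,0,0,-0.7,0,0]]

```text
time: 64.15
tool_pos: [0.5796, 0.0055, 0.0906]
tcp_rot: [1.247, 1.16, -1.22]
wrist_force: [43.8, -1.6, -38.9]
width: 0.128
```

Request:
arm_command:
  series:
    - [[0,0,0,0,-0.7,0,0],[0,0,0,0,-0.6,0,0],[0,0,0,0,-0.6,0,0]]

```text
time: 64.45
tool_pos: [0.5811, 0.0055, 0.0909]
tcp_rot: [1.27, 1.124, -1.184]
wrist_force: [26.1, -0.2, -21.6]
width: 0.134
```

The shield is at the shut stop. Releasing, lifting well away and doing the final check.

Request:
arm_command:
  series:
    - [[0,0,0,0,0,0,0.4],[0,0,0,0,0,0,0.4],[0,0,0,-2,0,0,0.4],[0,0,0,-3,0,0,0.4],[0,0,0,-4,0,0,0.4],[0,0,0,-4,0,-3,0.4],[0,0,0,0,0,-4.5,0.4],[0,0,0,0,0,-4.5,0.4],[0,0,0,0,0,-4.5,0.4],[0,0,0,0,0,-4.5,0.4]]

```text
time: 65.45
tool_pos: [0.5723, 0.2177, 0.2281]
tcp_rot: [1.278, 1.123, -1.199]
wrist_force: [-0.1, -0.9, -0.1]
width: 0.398
```

Request:
arm_command:
  series:
    - [[0,0,0,0,0,-4,0.4],[0,0,0,0,0,-3,0.4],[0,0,0,0,0,0,0.4],[0,0,0,0,0,0,0.4],[0,0,0,0,0,0,0.4]]

```text
time: 65.95
tool_pos: [0.5709, 0.2949, 0.2293]
tcp_rot: [1.272, 1.129, -1.197]
wrist_force: [0.1, -1.1, -0.1]
width: 0.397
```

Run:
```python
from meas import *
p,d,K,T=cam('top');cv2.imwrite('pics/top40.png',p)
c0=np.array([.472,-.321]);a=.15
roi=(415,165,495,265)
for n,lo,hi in(('yel',(22,120,100),(35,255,255)),('ora',(5,120,100),(20,255,255)),('whi',(0,0,150),(180,90,255))):
    c=blob(p,lo,hi,roi);q=ray(K,T,*cen(c),.045)[:2];v=q-c0;print(n,cv2.contourArea(c),q.round(4),'tray',(v@[np.cos(a),np.sin(a)]).round(4),(v@[-np.sin(a),np.cos(a)]).round(4))
p,d,K,T=cam('side');cv2.imwrite('pics/side40.png',p);P=cloud(d,K,T)
m=(P[...,2]>.115)&(P[...,2]<.135)&(abs(P[...,0]-.578)<.03)&(abs(P[...,1]-.004)<.04);print('fin',P[m].min(0),P[m].max(0))
h=cv2.cvtColor(p,cv2.COLOR_BGR2HSV);m=((h[...,0]<8)&(h[...,1]>150)&(abs(P[...,0]-.5)<.03)&(abs(P[...,1]+.08)<.03)&(P[...,2]>.05));print('start',P[m].mean(0))
print(bot.read_state()['tool_pos'],bot.read_state()['joint_vel'])
```

```text
yel 176.5 [ 0.5415 -0.3312] tray 0.0672 -0.0205
ora 187.5 [ 0.4112 -0.3521] tray -0.0648 -0.0217
whi 218.5 [ 0.4708 -0.3033] tray 0.0015 0.0177
fin [ 0.57051579 -0.02397852  0.1150075 ] [0.58573734 0.0368114  0.13035755]
start [ 0.49928054 -0.07976467  0.06155704]
[0.57120093 0.29432353 0.22930446] [-0.00717439  0.00245912 -0.00300841 -0.00062393 -0.00358168  0.00076727]
```

View pics/top40.png

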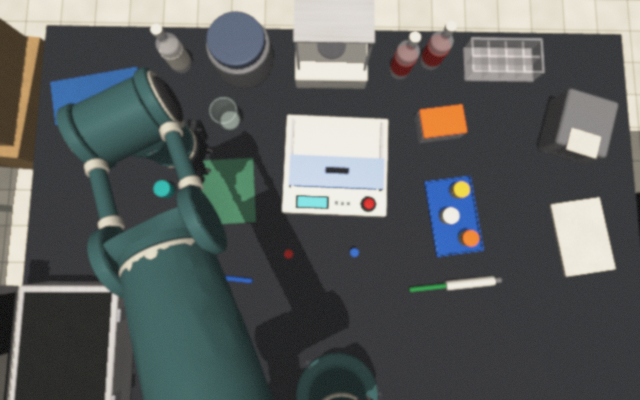

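View pics/side40.png

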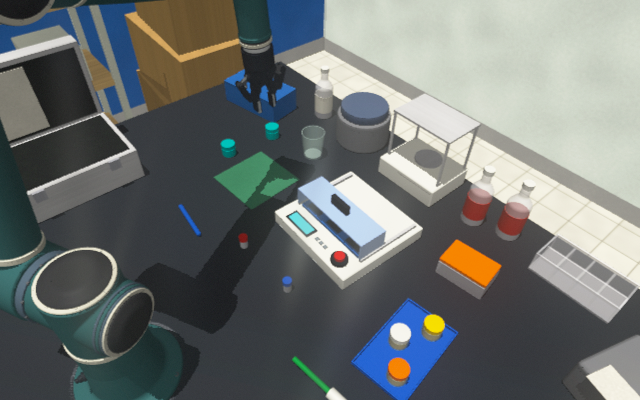

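The jars stand in the tray at top-view pixels (461,189), (450,216) and (470,238). The shield is shut (fin at (337,170)), START is up, the bystanders are unmoved and the arm is clear. Handing in.

```bash
python3 -c "
from workcell import bot
print(bot.finish_job())"
```

```text
the job is handed in; nothing more can be done
None
```

I ran all three waiting jars (yellow, white, orange; red was absent) through the analyser and moved them to the blue tray. I handed the job in at about 66 s, and no verdict was reported.

- **Steps done:** I slid the shield back and stood each jar in its own well, then shut the shield to its stop. I pressed START down to its hard stop, where it read 30–40 N against a spring of about 5 N, and let it go. I then slid the shield back again, stood the jars in the tray and shut the shield.
- **Jars at the end:** All stand upright in the tray, at roughly (0.067, -0.021), (0.002, 0.018) and (-0.065, -0.022) m in its frame. That is well inside the limits.
- **Shield and START:** The fin is where it was at the first full shut, 95 mm forward of fully back. START is up, with its top at about 62 mm.
- **Bystanders:** By eye in the last two pictures, none had moved, and the arm was clear of everything.
- **Disagreement found:** By camera depth, the fingertips sat about 40 mm higher than the reported TCP and the stated 22 mm overhang imply. My first pinch of the fin closed empty above it. After that I set heights from the cameras and contact force, and they stayed consistent.

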